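# Feel for the heavy side of a loaded tube-rotator drum and hold it down

## Task

The eight closed, opaque tubes in the drum of the tube rotator are filled unequally, and nothing shows which side is the heavy one: grip the drum by its rim, turn it by hand to feel for its heavy side, and bring the heavy side straight down. Finish while holding it so, with the rim gripped and the drum still, so that I can swap the topmost tube for a ballast tube. Leave the other things on the bench where they are.

Things in the scene. Friction and masses are not known exactly. Their poses are not given: they have to be found in the camera images.
- axle (a point): fixed point on the rotator's level axle in the middle of the drum plate, 165 mm above the bench; does not turn. x: along the axle, out of the drum's front, away from the motor housing; y: level, in the drum's plane; z: up. The cream housing (135 x 120 mm, 214 mm high) begins 65 mm behind it (its boss 57 mm); a 16 mm shaft joins it to the drum
- drum: upright bare aluminium disc, radius 130 mm, 10 mm thick, turning any number of turns about the level axle; origin at the axle, mid-thickness; x along the axle, y and z turn with the disc. Gear drag, about 0.56 N m either way (4.5 N at the rim), keeps it at whatever angle it is left. At the start the heavy side is at least 50 degrees away from straight down
- rim_top (a point): fixed point at the top of the drum's rim, 295 mm above the bench, mid-thickness; axes as axle. Outside the tubes' caps the disc has a bare band 33 mm wide on both faces: pinch it there from above across the 10 mm thickness. The heavy side, when level with the axle, adds 0.42 to 0.52 N m (4 N at the rim) to the drag when rising and takes off as much when sinking; nothing when up or down
- tube1 (a point): one of the eight like tubes, told only to show how the drum stands: on its centre line, mid-plate, 80 mm from the axle along the drum's own z axis. The opaque brown 50 ml tubes with white caps sit 45 degrees apart, parallel to the axle, 29 mm thick (cap 34), reaching 70 mm in front of the plate and 42 mm behind. The heavy side can be at any of them or between two
- rack_center (a point): white tube rack, 70 x 130 mm, with three ballast tubes standing in it up to 113 mm high; the point is 30 mm above the bench. To be left alone
- reagent_center (a point): white reagent bottle, 70 mm thick and 150 mm high; the point is half-way up. To be left alone
- tipbox_center (a point): pipette-tip box, 122 x 87 mm, 75 mm high; the point is half-way up. To be left alone

How it is judged:
By the outcome, as a careful person would: the job done as asked, in the order asked, and still so for the second after the job is handed in, while the arm keeps its last pose, push and grip.
It also fails if it takes over 72 s, if anything falls off the work surface, if the arm or the gripper's body presses on something with over 40 N, if the wrist force passes 120 N, or if a joint passes its speed limit or range.

## Robot

A 6-joint arm with a two-finger parallel gripper is mounted at the origin on the work surface. World frame = base frame: x ahead of the robot, y to its left, z up, the work surface at z = 0. Lengths are in m, angles in degrees, forces in N, time in s.
With the tool pointing down it reaches from about 0.375 to 0.975 m from the base axis. Payload 3.8 kg.
Tool frame: the origin (TCP) lies midway between the tips of the shut fingers; the grasp point (between the pads) lies 19 mm behind it; z points along the fingers, y is the line along which they close (so a half turn about z gives the same grasp; the last joint's range is limited). The gripper opens to 85 mm and grips with 20 to 120 N. Pads are 22 mm wide; open, the fingers measure 114 mm over their backs; the gripper's body (76 mm by 85 mm) begins 54 mm behind the grasp point. The pads swing forward as they close: fully open they stand 13 mm farther back than shut.
Start: joints at [-67.89, 15.12, 91.902, -0, 72.978, -2.114], TCP at [0.277, -0.616, 0.231] pointing down, gripper open.
Joint ranges: [-150.88, 150.88], [-54.13, 125.18], [17.81, 147.31], [-75.09, 255.09], [0, 152.58], [-146.25, 146.25]. Speed limits (degrees/s): [147.25, 147.25, 180, 180, 180, 180].

## Interface

Orientations are given as [roll, pitch, yaw] about the fixed x, y, z axes, in that order (R = Rz(yaw) Ry(pitch) Rx(roll)).
In Python, from cell import bot gives the robot as it stands.
- The arm moves only by the tool send_rows, never from a script. Its argument "targets" is text: rows parted by semicolons, each of 7 numbers parted by spaces: the shift along the world's x, y, z in cm, then the turn, a rotation vector about the world's x, y, z in degrees, then the closure in counts, from 0 (fully open) to 255 (shut). In form: x y z ax ay az fingers; .... A call has exactly 5 rows; each row shifts and turns the commanded pose from where the row before left it; what a row does not reach is not made up. A row lasts 1/12 s, in which the tool goes at most 41.7 mm and 7.16 degrees, less where a joint would pass 70% of its speed; a pose out of reach is approached as far as the arm can. A call with a gripper value outside its range is refused whole. The fingers move at their own pace and stop on an object; the grip force is fixed at half the most. Time passes only in rows, so rows that do not move let the fingers close, or fill a call up. It gives the time, the measured TCP pose, the force, the opening and the grip force at its end, in the units of the state.
- bot.sense(): the state, without advancing time (a new reading comes with each control period).
- bot.read_camera(name): name is "scene" or "top"; returns the picture (480x640x3 uint8, blue, green, red); there is no depth.
- bot.camera_params(name): a dict with "fx", "fy", "cx", "cy" (pixels), "dist_coeffs" ([k1, k2, p1, p2, k3] as OpenCV has them; the pictures are not rectified), "cam_to_world" (4x4, takes a point from camera to world coordinates). Camera axes: x right, y up, looking along -z (the intrinsics and any distortion apply to the point x, -y, -z); pixel columns grow to the right and rows downward; lengths in m; the calibration is good to about 2 mm. A picture is of the moment at which its call begins. camera_params takes no time and is no camera call.
- bot.sign_off(): hands the job in; it is judged then, once.
The state is a dict: "clock": time; "joint_positions": joint angles; "joint_velocities": joint speeds; "effort": joint torques, N m; "tcp_pos": TCP position; "tcp_rot": TCP orientation; "force": force on the tool from outside, world axes, zero at the start; "wrist_torque": the same for the moment, N m; "gripper_width": opening from 0.0 (shut) to 1.0 (fully open); "gripper_force": force on a finger pad.
Only numpy, scipy, OpenCV 4.12 (cv2) and the standard library are available. Lean on these libraries where they do the work, as an engineer would, in place of code of your own. Each camera call takes 0.05 s, during which the arm holds its last target. There are 200 camera calls.

## Working session

There is one attempt and no reset: what is moved stays moved. The work goes in short steps, Python scripts to look and compute and a tool call to move; the robot and the scene stay as the last step left them, time stands still between calls to the robot, and variables do not carry over. Pictures are saved under pics/ and viewed, at most 10 in all, crops included, and the job is handed in when it is done.

Besides the shell and the picture viewer there is one more tool, called after "Emit:" as a command line: name --argument value ..., lists and objects as JSON in quotes. send_rows: Moves the arm, as the interface text tells. Its arguments: {"type":"object","properties":{"targets":{"type":"string"}},"required":["targets"]}

```bash
ls; mkdir -p pics; python3 - <<'E'
from cell import bot
import cv2
for n in("scene","top"):
    cv2.imwrite(f"pics/{n}0.png",bot.read_camera(n)); p=bot.camera_params(n); print(n,p)
print(bot.sense())
E
```

```text
pics
scene {'fx': 505.5464703719824, 'fy': 505.5464703719824, 'cx': 315.4003513080831, 'cy': 239.88637237443618, 'dist_coeffs': array([-0.0989863,  0.       ,  0.       ,  0.       ,  0.       ]), 'cam_to_world': array([[-0.62424374, -0.60044617,  0.49978411,  1.08500115],
       [ 0.78122581, -0.48178931,  0.39694494,  0.39265374],
       [ 0.00244657,  0.63823464,  0.76983801,  0.90910227],
       [ 0.        ,  0.        ,  0.        ,  1.        ]])}
top {'fx': 447.15286429014526, 'fy': 447.15286429014526, 'cx': 318.356718461647, 'cy': 241.6380897074283, 'dist_coeffs': array([0.0054111, 0.       , 0.       , 0.       , 0.       ]), 'cam_to_world': array([[ 0.02710335,  0.9946554 , -0.0996295 ,  0.50292612],
       [-0.99950362,  0.02536368, -0.01868705,  0.01058555],
       [-0.0160602 ,  0.10008653,  0.99484911,  1.06786006],
       [ 0.        ,  0.        ,  0.        ,  1.        ]])}
{'clock': 0.1, 'joint_positions': array([-6.78897161e+01,  1.51659179e+01,  9.19732313e+01,  5.56083126e-04,
        7.29764516e+01, -2.11391587e+00]), 'joint_velocities': array([ 0.04633377, -0.09517442, -0.16766776, -0.05365792, -0.04238054,
        0.01660949]), 'effort': array([ 4.90819366e-04, -5.16707003e+01, -3.68590808e+01, -1.81328659e-05,
        6.35131204e-03,  1.32575732e-06]), 'tcp_pos': array([ 0.27671731, -0.61495856,  0.23007572]), 'tcp_rot': array([-1.79884497e+02, -4.79512714e-03,  2.42240316e+01]), 'force': array([-0.32762223, -0.29029309,  0.5901496 ]), 'wrist_torque': array([-0.01763238,  0.02502517,  0.03310131]), 'gripper_force': 0.0, 'gripper_width': 0.9993672028652897}
```

View pics/scene0.png

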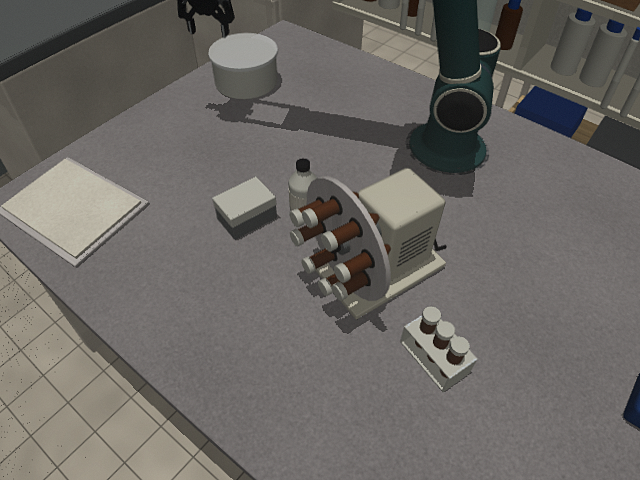

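View pics/top0.png

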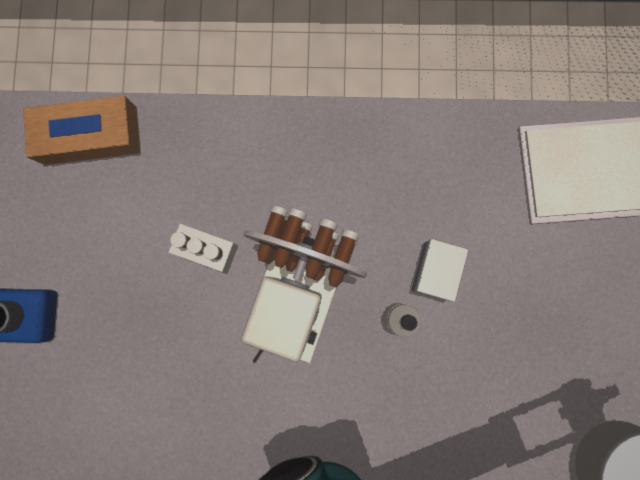

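The scene view shows the drum near (345,240) in front of the cream housing. The reagent bottle is at (300,185) and the rack at (440,345). The top view shows the plate edge-on from (247,234) to (365,275), with the housing top at about (283,318).

```bash
cat > h.py <<'E'
from cell import bot
import cv2, numpy as np
from scipy.spatial.transform import Rotation as Ro
def ray(n,uv):
    p=bot.camera_params(n);K=np.array([[p['fx'],0,p['cx']],[0,p['fy'],p['cy']],[0,0,1]])
    x=cv2.undistortPoints(np.array([[uv]],float),K,p['dist_coeffs'])[0,0]
    T=p['cam_to_world'];return T[:3,3],T[:3,:3]@np.array([x[0],-x[1],-1])
def onz(n,uv,z):
    o,d=ray(n,uv);return o+d*(z-o[2])/d[2]
def px(n,P):
    p=bot.camera_params(n);K=np.array([[p['fx'],0,p['cx']],[0,p['fy'],p['cy']],[0,0,1]])
    T=p['cam_to_world'];q=T[:3,:3].T@(np.array(P)-T[:3,3]);q=q*[1,-1,-1]
    return cv2.projectPoints(q[None],np.zeros(3),np.zeros(3),K,p['dist_coeffs'])[0].ravel()
E
python3 - <<'E'
from h import *
L=onz('top',(247,234),.165);R=onz('top',(365.5,275),.165)
print(L,R,np.linalg.norm(L-R),(L+R)/2)
C=[onz('top',c,.214) for c in((264,278),(322,291),(299,360),(242,344))]
C=np.array(C);print(C,np.linalg.norm(C[1:]-C[:-1],axis=1),C.mean(0))
d=R-L;ax=np.array([-d[1],d[0]])/np.linalg.norm(d[:2]);ax*=-1 if ax[0]<0 else 1
print('axis',ax,np.degrees(np.arctan2(ax[1],ax[0])))
A=(L+R)/2;print('d along axis of housing', (C[:,:2]-A[:2])@ax, (C[:,:2]-A[:2])@[ -ax[1],ax[0]])
top=A+[0,0,.13];print('px rimtop',px('top',top),px('scene',top),px('scene',A),px('scene',A-[0,0,.13]))
for n,uv,z in(('rack',(201,250),.113),('reag',(408,322),.15),('tip',(442,270),.075)):print(n,onz('top',uv,z))
for n in("scene","top"):
    i=cv2.imread(f'pics/{n}0.png');c=px(n,A).astype(int)
    cv2.imwrite(f'pics/{n}c.png',cv2.resize(i[c[1]-75:c[1]+75,c[0]-100:c[0]+100],None,fx=4,fy=4,interpolation=2));print(n,c-[100,75])
E
```

```text
[0.60527531 0.17336928 0.165     ] [ 0.52835937 -0.06906436  0.165     ] 0.25434255367323433 [0.56681734 0.05215246 0.165     ]
[[0.51611347 0.12839208 0.214     ]
 [0.49448623 0.01715834 0.214     ]
 [0.36511591 0.05678767 0.214     ]
 [0.39138518 0.16493961 0.214     ]] [0.11331673 0.13530396 0.11129653] [0.4417752  0.09181942 0.214     ]
axis [ 0.95317768 -0.30241083] -17.60246061272784
d along axis of housing [-0.07138548 -0.0583618  -0.19365904 -0.20132607] [ 0.05733651 -0.05522932 -0.05657852  0.05445361]
px rimtop [302.56703657 248.98419036] [347.99234066 191.40212645] [344.48214155 239.74028777] [341.58996858 279.02968495]
rack [0.57404744 0.28038605 0.113     ]
reag [ 0.43641367 -0.15759099  0.15      ]
tip [ 0.5464258  -0.24529831  0.075     ]
scene [244 164]
top [205 179]
```

View pics/topc.png

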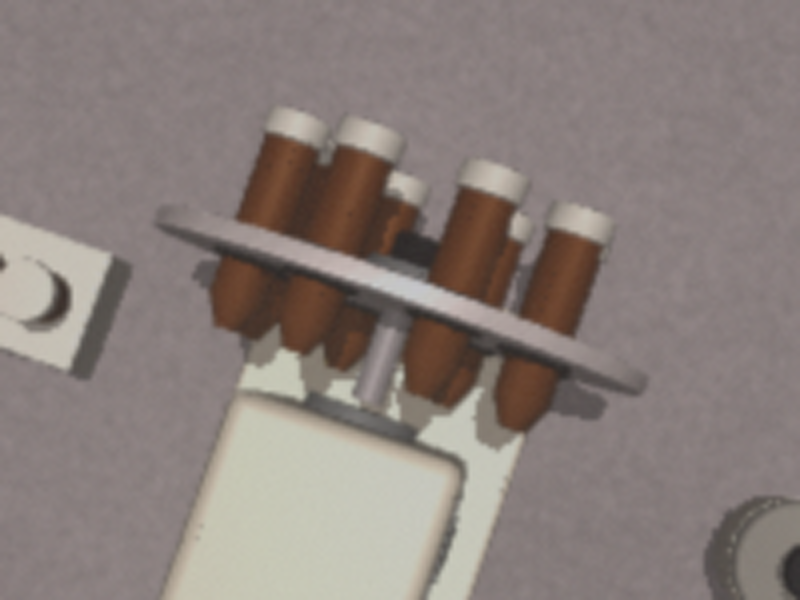

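View pics/scenec.png

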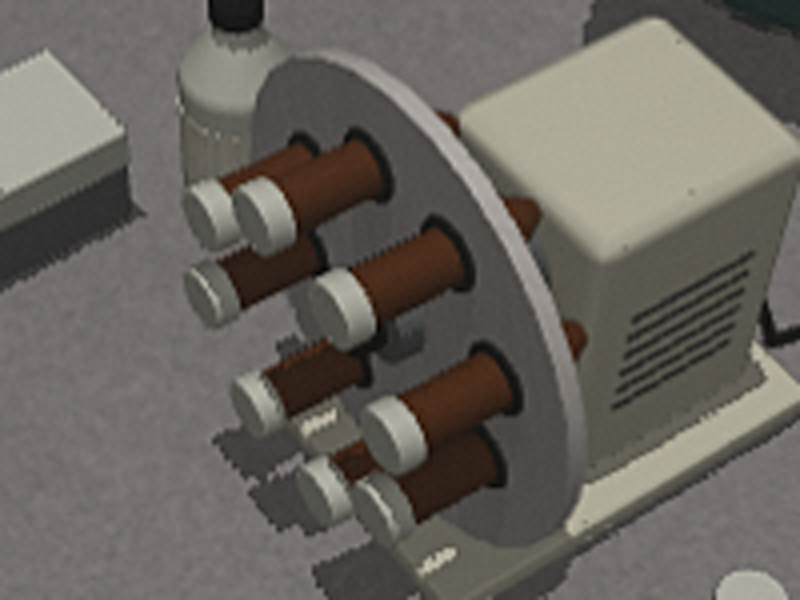

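Plan: go up, then across with a yaw of +48.5°, ending above the rim top at about (0.567, 0.052).

Emit:
send_rows --targets "0 0 4.1 0 0 0 0; 0 0 4.1 0 0 0 0; 0 0 4.1 0 0 0 0; 0 0 4.1 0 0 0 0; 1.61 3.71 0 0 0 2.7 0"

```text
clock: 0.52
tcp_pos: [0.292, -0.5858, 0.4055]
tcp_rot: [179.0, 0.2, 26.7]
force: [0.8, 0.4, 2.0]
gripper_width: 1.001
gripper_force: 0.0
```

Emit:
send_rows --targets "1.61 3.71 0 0 0 2.7 0; 1.61 3.71 0 0 0 2.7 0; 1.61 3.71 0 0 0 2.7 0; 1.61 3.71 0 0 0 2.7 0; 1.61 3.71 0 0 0 2.7 0"

```text
clock: 0.93
tcp_pos: [0.3737, -0.391, 0.3947]
tcp_rot: [-180.0, -0.0, 40.5]
force: [0.4, -0.1, 1.3]
gripper_width: 1.0
gripper_force: 0.0
```

Emit:
send_rows --targets "1.61 3.71 0 0 0 2.7 0; 1.61 3.71 0 0 0 2.7 0; 1.61 3.71 0 0 0 2.7 0; 1.61 3.71 0 0 0 2.7 0; 1.61 3.71 0 0 0 2.7 0"

```text
clock: 1.35
tcp_pos: [0.4541, -0.2054, 0.3949]
tcp_rot: [-180.0, -0.0, 54.0]
force: [1.8, -0.6, 0.2]
gripper_width: 1.0
gripper_force: 0.0
```

Emit:
send_rows --targets "1.61 3.71 0 0 0 2.7 0; 1.61 3.71 0 0 0 2.7 0; 1.61 3.71 0 0 0 2.7 0; 1.61 3.71 0 0 0 2.7 0; 1.61 3.71 0 0 0 2.7 0"

```text
clock: 1.77
tcp_pos: [0.5347, -0.0199, 0.3949]
tcp_rot: [-180.0, 0.0, 67.6]
force: [0.2, -0.4, -0.2]
gripper_width: 0.998
gripper_force: 0.0
```

Emit:
send_rows --targets "1.61 3.71 0 0 0 2.7 0; 1.61 3.71 0 0 0 2.7 0; 0 0 0 0 0 0 0; 0 0 0 0 0 0 0; 0 0 0 0 0 0 0"

```text
clock: 2.18
tcp_pos: [0.5664, 0.0521, 0.3946]
tcp_rot: [-179.9, 0.1, 72.9]
force: [-0.2, -0.3, -0.2]
gripper_width: 0.999
gripper_force: 0.0
```

Emit:
send_rows --targets "0 0 -3.2 0 0 0 0; 0 0 -3.2 0 0 0 0; 0 0 -3.2 0 0 0 0; 0 0 -3.05 0 0 0 0; 0 0 0 0 0 0 0"

```text
clock: 2.6
tcp_pos: [0.5618, 0.0501, 0.2612]
tcp_rot: [-179.3, 0.3, 72.7]
force: [-1.2, -1.0, -1.4]
gripper_width: 0.997
gripper_force: 0.0
```

```bash
python3 - <<'E'
from h import *
i=bot.read_camera('scene');cv2.imwrite('pics/s1.png',cv2.resize(i[110:260,250:450],None,fx=4,fy=4))
i=bot.read_camera('top');cv2.imwrite('pics/t1.png',i)
E
```

```text
(no output)
```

View pics/s1.png

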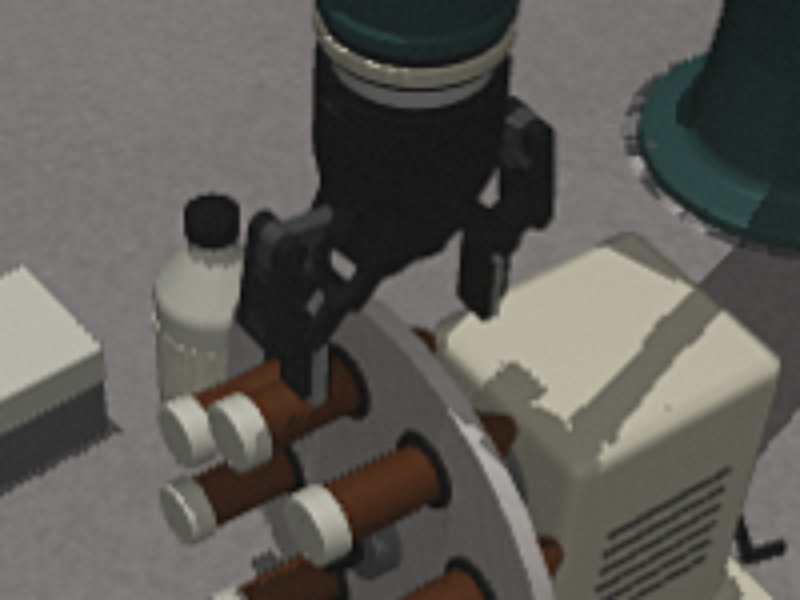

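The fingers straddle the rim: the front finger is at (310,370) and the back one at (485,280), both clear of the tubes. Closing.

Emit:
send_rows --targets "0 0 0 0 0 0 200; 0 0 0 0 0 0 200; 0 0 0 0 0 0 200; 0 0 0 0 0 0 200; 0 0 0 0 0 0 200"

```text
clock: 3.12
tcp_pos: [0.5674, 0.0523, 0.2702]
tcp_rot: [179.9, -0.0, 72.8]
force: [0.4, -0.0, -0.2]
gripper_width: 0.298
gripper_force: 0.0
```

Emit:
send_rows --targets "0 0 0 0 0 0 210; 0 0 0 0 0 0 214; 0 0 0 0 0 0 216; 0 0 0 0 0 0 218; 0 0 0 0 0 0 218"

```text
clock: 3.53
tcp_pos: [0.5667, 0.0523, 0.2686]
tcp_rot: [-180.0, 0.0, 72.8]
force: [-0.4, -0.2, -0.7]
gripper_width: 0.141
gripper_force: 0.0
```

Emit:
send_rows --targets "0 0 0 0 0 0 255; 0 0 0 0 0 0 255; 0 0 0 0 0 0 255; 0 0 0 0 0 0 255; 0 0 0 0 0 0 255"

```text
clock: 3.95
tcp_pos: [0.5668, 0.0522, 0.2688]
tcp_rot: [180.0, -0.0, 72.8]
force: [-0.6, 0.5, -0.2]
gripper_width: 0.101
gripper_force: 60.8
```

```bash
cat >> h.py <<'E'
A=np.array([.567,.0525,.165]);yaw=np.radians(-17.3);X=np.array([np.cos(yaw),np.sin(yaw),0]);Y=np.array([-np.sin(yaw),np.cos(yaw),0])
def meas(p=True):
    s=bot.sense();r=s['tcp_pos']-A;F=s['force'];T=s['wrist_torque']
    ang=np.degrees(np.arctan2(-r@Y,r[2]));rad=np.hypot(r@Y,r[2])
    R=Ro.from_euler('xyz',s['tcp_rot'],degrees=True).as_matrix();z=-R[:,2];ta=np.degrees(np.arctan2(-z@Y,z[2]))
    t=np.cross(r,F)@X
    print('t %.2f ang %.1f rad %.4f x %.4f toolang %.1f Fx,y,z %s tF %.3f Tx %.3f t+T %.3f w %.3f'%(s['clock'],ang,rad,r@X,ta,np.round([F@X,F@Y,F[2]],2),t,T@X,t+T@X,s['gripper_width']))
    print(' j',np.round(s['joint_positions'],1),'T',np.round([T@X,T@Y,T[2]],2))
E
python3 - <<'E'
from h import *
meas()
# rows for rotating about axle by d deg per row, from angle a
def plan(a,d,n,R=.103):
    for k in range(n):
        f=lambda q:A+R*(-np.sin(np.radians(q))*Y+np.cos(np.radians(q))*np.array([0,0,1]))
        q=a+k*d;dp=(f(q+d)-f(q))*100;w=d*X
        print(int(q),' '.join('%.2f'%v for v in (*dp,*w)))
plan(0,4,22)
E
```

```text
t 3.95 ang 0.2 rad 0.1038 x -0.0001 toolang 0.0 Fx,y,z [-0.73  0.3  -0.17] tF -0.031 Tx 0.045 t+T 0.014 w 0.101
 j [  2.8   2.4 102.4   0.   75.1  19.9] T [ 0.04 -0.05 -0.38]
0 -0.21 -0.69 -0.03 3.82 -1.19 0.00
4 -0.21 -0.68 -0.08 3.82 -1.19 0.00
8 -0.21 -0.68 -0.12 3.82 -1.19 0.00
12 -0.21 -0.67 -0.17 3.82 -1.19 0.00
16 -0.20 -0.65 -0.22 3.82 -1.19 0.00
20 -0.20 -0.64 -0.27 3.82 -1.19 0.00
24 -0.19 -0.62 -0.32 3.82 -1.19 0.00
28 -0.19 -0.59 -0.36 3.82 -1.19 0.00
32 -0.18 -0.57 -0.40 3.82 -1.19 0.00
36 -0.17 -0.54 -0.44 3.82 -1.19 0.00
40 -0.16 -0.51 -0.48 3.82 -1.19 0.00
44 -0.15 -0.48 -0.52 3.82 -1.19 0.00
48 -0.14 -0.44 -0.55 3.82 -1.19 0.00
52 -0.13 -0.40 -0.58 3.82 -1.19 0.00
56 -0.11 -0.36 -0.61 3.82 -1.19 0.00
60 -0.10 -0.32 -0.63 3.82 -1.19 0.00
64 -0.09 -0.28 -0.66 3.82 -1.19 0.00
68 -0.07 -0.23 -0.68 3.82 -1.19 0.00
72 -0.06 -0.19 -0.69 3.82 -1.19 0.00
76 -0.04 -0.14 -0.70 3.82 -1.19 0.00
80 -0.03 -0.10 -0.71 3.82 -1.19 0.00
84 -0.01 -0.05 -0.72 3.82 -1.19 0.00
```

Emit:
send_rows --targets "-0.16 -0.52 -0.02 2.86 -0.89 0 255; -0.16 -0.52 -0.04 2.86 -0.89 0 255; -0.16 -0.51 -0.07 2.86 -0.89 0 255; -0.16 -0.51 -0.09 2.86 -0.89 0 255; -0.15 -0.5 -0.12 2.86 -0.89 0 255"

```text
clock: 4.37
tcp_pos: [0.5586, 0.0267, 0.2649]
tcp_rot: [180.0, -15.1, 72.8]
force: [1.0, 1.9, -4.9]
gripper_width: 0.101
gripper_force: 60.0
```

```bash
python3 -c "
from h import *
meas()"
```

```text
t 4.37 ang 15.2 rad 0.1035 x -0.0003 toolang 15.1 Fx,y,z [ 0.38  2.09 -4.87] tF -0.077 Tx -0.044 t+T -0.121 w 0.101
 j [ -9.1  -0.9 107.5  15.8  71.9   3.3] T [-0.04 -0.05 -0.31]
```

```bash
cat >> h.py <<'E'
def full():
    meas();s=bot.sense();print(' jv',np.round(s['joint_velocities'],1))
E
python3 -c "
from h import *
full()"
```

```text
t 4.37 ang 15.2 rad 0.1035 x -0.0003 toolang 15.1 Fx,y,z [ 0.38  2.09 -4.87] tF -0.077 Tx -0.044 t+T -0.121 w 0.101
 j [ -9.1  -0.9 107.5  15.8  71.9   3.3] T [-0.04 -0.05 -0.31]
 jv [-29.   -3.8  11.6  38.9  -2.8 -41.5]
```

Emit:
send_rows --targets "-0.15 -0.49 -0.15 2.86 -0.89 0 255; -0.15 -0.49 -0.18 2.86 -0.89 0 255; -0.15 -0.48 -0.2 2.86 -0.89 0 255; -0.15 -0.47 -0.22 2.86 -0.89 0 255; -0.14 -0.46 -0.25 2.86 -0.89 0 255"

```text
clock: 4.78
tcp_pos: [0.551, 0.0031, 0.2543]
tcp_rot: [180.0, -30.1, 72.8]
force: [3.4, 5.0, -7.9]
gripper_width: 0.106
gripper_force: 59.2
```

```bash
python3 -c "
from h import *
full()"
```

```text
t 4.78 ang 30.2 rad 0.1033 x -0.0005 toolang 30.1 Fx,y,z [ 1.74  5.78 -7.85] tF -0.108 Tx -0.171 t+T -0.279 w 0.106
 j [-20.9  -0.2 111.7  31.5  73.3 -14.2] T [-0.17 -0.22 -0.4 ]
 jv [-26.9   6.1   9.5  36.    7.8 -40.9]
```

Emit:
send_rows --targets "-0.14 -0.44 -0.28 2.86 -0.89 0 255; -0.14 -0.43 -0.3 2.86 -0.89 0 255; -0.13 -0.42 -0.32 2.86 -0.89 0 255; -0.13 -0.4 -0.34 2.86 -0.89 0 255; -0.12 -0.38 -0.36 2.86 -0.89 0 255"

```text
clock: 5.2
tcp_pos: [0.5445, -0.017, 0.2377]
tcp_rot: [-180.0, -45.1, 72.8]
force: [6.3, 12.1, -11.9]
gripper_width: 0.106
gripper_force: 58.2
```

```bash
python3 -c "
from h import *
full()"
```

```text
t 5.20 ang 45.1 rad 0.1031 x -0.0008 toolang 45.1 Fx,y,z [  2.39  13.42 -11.92] tF -0.105 Tx -0.446 t+T -0.551 w 0.106
 j [-30.8   4.7 114.7  44.7  78.4 -30.2] T [-0.45 -0.35 -0.68]
 jv [-21.1  15.6   6.5  28.2  14.7 -35.4]
```

```bash
python3 - <<'E'
from h import *
R=.1038;f=lambda q:R*100*(-np.sin(np.radians(q))*Y+np.cos(np.radians(q))*np.array([0,0,1]))
for q in range(46,-60,-3): print(q,*np.round(f(q-3)-f(q),2),'-2.86 0.89 0 255;',end=' ' if (46-q)%15!=12 else '\n')
E
```

```text
46 0.12 0.37 0.38 -2.86 0.89 0 255; 43 0.12 0.39 0.36 -2.86 0.89 0 255; 40 0.13 0.41 0.34 -2.86 0.89 0 255; 37 0.13 0.42 0.32 -2.86 0.89 0 255; 34 0.14 0.44 0.29 -2.86 0.89 0 255;
31 0.14 0.45 0.27 -2.86 0.89 0 255; 28 0.14 0.46 0.24 -2.86 0.89 0 255; 25 0.15 0.48 0.22 -2.86 0.89 0 255; 22 0.15 0.49 0.19 -2.86 0.89 0 255; 19 0.15 0.49 0.16 -2.86 0.89 0 255;
16 0.16 0.5 0.14 -2.86 0.89 0 255; 13 0.16 0.51 0.11 -2.86 0.89 0 255; 10 0.16 0.51 0.08 -2.86 0.89 0 255; 7 0.16 0.52 0.05 -2.86 0.89 0 255; 4 0.16 0.52 0.02 -2.86 0.89 0 255;
1 0.16 0.52 -0.0 -2.86 0.89 0 255; -2 0.16 0.52 -0.03 -2.86 0.89 0 255; -5 0.16 0.52 -0.06 -2.86 0.89 0 255; -8 0.16 0.51 -0.09 -2.86 0.89 0 255; -11 0.16 0.51 -0.12 -2.86 0.89 0 255;
-14 0.16 0.5 -0.15 -2.86 0.89 0 255; -17 0.15 0.49 -0.17 -2.86 0.89 0 255; -20 0.15 0.48 -0.2 -2.86 0.89 0 255; -23 0.15 0.47 -0.23 -2.86 0.89 0 255; -26 0.14 0.46 -0.25 -2.86 0.89 0 255;
-29 0.14 0.45 -0.28 -2.86 0.89 0 255; -32 0.13 0.43 -0.3 -2.86 0.89 0 255; -35 0.13 0.42 -0.32 -2.86 0.89 0 255; -38 0.12 0.4 -0.35 -2.86 0.89 0 255; -41 0.12 0.38 -0.37 -2.86 0.89 0 255;
-44 0.11 0.36 -0.39 -2.86 0.89 0 255; -47 0.11 0.34 -0.41 -2.86 0.89 0 255; -50 0.1 0.32 -0.43 -2.86 0.89 0 255; -53 0.09 0.3 -0.44 -2.86 0.89 0 255; -56 0.09 0.28 -0.46 -2.86 0.89 0 255;
-59 0.08 0.26 -0.47 -2.86 0.89 0 255;
```

Emit:
send_rows --targets "0.15 0.45 0.3 -2.86 0.89 0 255; 0.12 0.39 0.36 -2.86 0.89 0 255; 0.13 0.41 0.34 -2.86 0.89 0 255; 0.13 0.42 0.32 -2.86 0.89 0 255; 0.14 0.44 0.29 -2.86 0.89 0 255"

```text
clock: 5.62
tcp_pos: [0.5503, 0.0009, 0.2523]
tcp_rot: [-179.9, -29.5, 72.7]
force: [-0.1, -4.1, -10.6]
gripper_width: 0.104
gripper_force: 60.7
```

```bash
python3 -c "
from h import *
full()"
```

```text
t 5.62 ang 31.8 rad 0.1028 x -0.0006 toolang 29.5 Fx,y,z [  1.15  -3.93 -10.62] tF 0.919 Tx -1.860 t+T -0.941 w 0.104
 j [-2.070e+01 -1.000e-01  1.116e+02  3.090e+01  7.310e+01 -1.380e+01] T [-1.86 -0.13 -0.49]
 jv [ 26.6  -7.3  -8.3 -35.1  -8.9  40.3]
```

Emit:
send_rows --targets "0.14 0.45 0.27 -2.86 0.89 0 255; 0.14 0.46 0.24 -2.86 0.89 0 255; 0.15 0.48 0.22 -2.86 0.89 0 255; 0.15 0.49 0.19 -2.86 0.89 0 255; 0.15 0.49 0.16 -2.86 0.89 0 255"

```text
clock: 6.03
tcp_pos: [0.5577, 0.0242, 0.2637]
tcp_rot: [-180.0, -14.5, 72.8]
force: [0.0, -7.2, -10.1]
gripper_width: 0.099
gripper_force: 60.8
```

```bash
python3 -c "
from h import *
full()"
```

```text
t 6.03 ang 16.8 rad 0.1031 x -0.0004 toolang 14.5 Fx,y,z [  2.18  -6.89 -10.14] tF 0.982 Tx -1.679 t+T -0.697 w 0.099
 j [ -9.   -0.8 107.4  15.1  71.9   3.7] T [-1.68 -0.23 -0.53]
 jv [ 28.9   2.8 -10.6 -39.    1.7  41.7]
```

Emit:
send_rows --targets "0.16 0.5 0.14 -2.86 0.89 0 255; 0.16 0.51 0.11 -2.86 0.89 0 255; 0.16 0.51 0.08 -2.86 0.89 0 255; 0.16 0.52 0.05 -2.86 0.89 0 255; 0.16 0.52 0.02 -2.86 0.89 0 255"

```text
clock: 6.45
tcp_pos: [0.5658, 0.0494, 0.2683]
tcp_rot: [-179.9, 0.5, 72.8]
force: [0.5, -8.1, -7.6]
gripper_width: 0.105
gripper_force: 60.9
```

```bash
python3 -c "
from h import *
full()"
```

```text
t 6.45 ang 1.9 rad 0.1034 x -0.0002 toolang -0.5 Fx,y,z [ 2.95 -7.61 -7.64] tF 0.812 Tx -1.389 t+T -0.577 w 0.105
 j [  2.8   2.5 102.4  -0.5  75.3  20.1] T [-1.39 -0.38 -0.44]
 jv [ 27.   11.5 -12.1 -35.4  12.5  36. ]
```

Emit:
send_rows --targets "0.16 0.52 -0.01 -2.86 0.89 0 255; 0.16 0.52 -0.04 -2.86 0.89 0 255; 0.16 0.52 -0.07 -2.86 0.89 0 255; 0.16 0.51 -0.09 -2.86 0.89 0 255; 0.16 0.51 -0.12 -2.86 0.89 0 255"

```text
clock: 6.87
tcp_pos: [0.574, 0.0749, 0.266]
tcp_rot: [-179.9, 15.5, 72.8]
force: [-0.7, -10.2, -5.3]
gripper_width: 0.106
gripper_force: 60.8
```

```bash
python3 -c "
from h import *
full()"
```

```text
t 6.87 ang -13.1 rad 0.1037 x 0.0000 toolang -15.5 Fx,y,z [ 2.4  -9.98 -5.26] tF 0.884 Tx -1.229 t+T -0.345 w 0.106
 j [ 12.9   8.9  97.  -13.5  82.3  33. ] T [-1.23 -0.31 -0.3 ]
 jv [ 22.1  18.  -12.9 -28.1  19.2  26.5]
```

Emit:
send_rows --targets "0.16 0.5 -0.15 -2.86 0.89 0 255; 0.15 0.49 -0.17 -2.86 0.89 0 255; 0.15 0.48 -0.2 -2.86 0.89 0 255; 0.15 0.47 -0.23 -2.86 0.89 0 255; 0.14 0.46 -0.25 -2.86 0.89 0 255"

```text
clock: 7.28
tcp_pos: [0.5818, 0.099, 0.2568]
tcp_rot: [-179.9, 30.5, 72.7]
force: [-0.6, -11.5, -2.0]
gripper_width: 0.103
gripper_force: 60.6
```

```bash
python3 -c "
from h import *
full()"
```

```text
t 7.28 ang -28.0 rad 0.1040 x 0.0003 toolang -30.5 Fx,y,z [  2.83 -11.2   -2.04] tF 0.929 Tx -1.053 t+T -0.125 w 0.103
 j [ 20.8  17.4  91.5 -23.5  91.1  41.8] T [-1.05 -0.34 -0.24]
 jv [ 16.4  21.8 -12.9 -21.9  21.7  17.5]
```

Emit:
send_rows --targets "0.14 0.45 -0.28 -2.86 0.89 0 255; 0.13 0.43 -0.3 -2.86 0.89 0 255; 0.13 0.42 -0.32 -2.86 0.89 0 255; 0.12 0.4 -0.35 -2.86 0.89 0 255; 0.12 0.38 -0.37 -2.86 0.89 0 255"

```text
clock: 7.7
tcp_pos: [0.5885, 0.1201, 0.2414]
tcp_rot: [-179.9, 45.5, 72.7]
force: [-0.2, -11.9, -0.7]
gripper_width: 0.104
gripper_force: 60.5
```

```bash
python3 -c "
from h import *
full()"
```

```text
t 7.70 ang -42.9 rad 0.1042 x 0.0005 toolang -45.5 Fx,y,z [  3.31 -11.47  -0.72] tF 0.826 Tx -0.931 t+T -0.105 w 0.104
 j [ 26.4  26.9  86.2 -31.5 100.3  47.5] T [-0.93 -0.2  -0.14]
 jv [ 11.2  23.5 -12.1 -18.   22.   10.8]
```

Emit:
send_rows --targets "-0.12 -0.38 0.37 2.86 -0.89 0 255; -0.12 -0.4 0.35 2.86 -0.89 0 255; -0.13 -0.42 0.32 2.86 -0.89 0 255; -0.13 -0.43 0.3 2.86 -0.89 0 255; -0.14 -0.45 0.28 2.86 -0.89 0 255"

```text
clock: 8.12
tcp_pos: [0.5828, 0.102, 0.254]
tcp_rot: [-179.9, 29.8, 72.9]
force: [3.9, -3.7, -12.0]
gripper_width: 0.105
gripper_force: 62.4
```

```bash
python3 -c "
from h import *
full()"
```

```text
t 8.12 ang -30.2 rad 0.1031 x 0.0003 toolang -29.8 Fx,y,z [  4.78  -2.38 -12.04] tF -0.414 Tx 1.175 t+T 0.761 w 0.105
 j [ 20.7  17.3  91.6 -23.   90.5  41.7] T [ 1.18 -0.81 -0.06]
 jv [-15.9 -22.3  13.6  21.2 -22.3 -16.4]
```

Emit:
send_rows --targets "-0.14 -0.46 0.25 2.86 -0.89 0 255; -0.15 -0.47 0.23 2.86 -0.89 0 255; -0.15 -0.48 0.2 2.86 -0.89 0 255; -0.15 -0.49 0.17 2.86 -0.89 0 255; -0.16 -0.5 0.15 2.86 -0.89 0 255"

```text
clock: 8.53
tcp_pos: [0.5752, 0.0783, 0.2641]
tcp_rot: [-179.9, 14.8, 72.8]
force: [3.7, -2.0, -13.5]
gripper_width: 0.103
gripper_force: 62.3
```

```bash
python3 -c "
from h import *
full()"
```

```text
t 8.53 ang -15.3 rad 0.1027 x 0.0001 toolang -14.8 Fx,y,z [  4.14  -0.78 -13.48] tF -0.288 Tx 1.136 t+T 0.848 w 0.103
 j [ 12.9   8.9  97.1 -12.9  81.8  32.7] T [ 1.14 -0.96 -0.12]
 jv [-21.3 -18.6  13.6  27.  -19.8 -24.9]
```

Emit:
send_rows --targets "-0.16 -0.51 0.12 2.86 -0.89 0 255; -0.16 -0.51 0.09 2.86 -0.89 0 255; -0.16 -0.52 0.06 2.86 -0.89 0 255; -0.16 -0.52 0.03 2.86 -0.89 0 255; -0.16 -0.52 0 2.86 -0.89 0 255"

```text
clock: 8.95
tcp_pos: [0.5671, 0.053, 0.2674]
tcp_rot: [-180.0, -0.2, 72.8]
force: [5.4, 2.4, -11.7]
gripper_width: 0.105
gripper_force: 62.3
```

```bash
python3 -c "
from h import *
full()"
```

```text
t 8.95 ang -0.3 rad 0.1024 x -0.0001 toolang 0.2 Fx,y,z [  4.41   3.85 -11.73] tF -0.401 Tx 0.922 t+T 0.522 w 0.105
 j [  2.7   2.5 102.5   0.2  74.9  19.8] T [ 0.92 -0.79 -0.41]
 jv [-26.4 -12.4  13.1  34.6 -13.3 -34.6]
```

```bash
cat > d.py <<'E'
import numpy as np
from scipy.optimize import least_squares
# q, s, Fy, Fz, T
d=np.array([[15.2,1,2.09,-4.87,-.044],[30.2,1,5.78,-7.85,-.171],[45.1,1,13.42,-11.92,-.446],
[31.8,-1,-3.93,-10.62,-1.86],[16.8,-1,-6.89,-10.14,-1.679],[1.9,-1,-7.61,-7.64,-1.389],[-13.1,-1,-9.98,-5.26,-1.229],[-28,-1,-11.2,-2.04,-1.053],[-42.9,-1,-11.47,-.72,-.931],
[-30.2,1,-2.38,-12.04,1.175],[-15.3,1,-.78,-13.48,1.136],[-.3,1,3.85,-11.73,.922]])
q=np.radians(d[:,0]);s=d[:,1]
Ft=-d[:,2]*np.cos(q)-d[:,3]*np.sin(q);Fr=-d[:,2]*np.sin(q)+d[:,3]*np.cos(q)
E
python3 - <<'E'
from d import *
def res(p):
    D,a,b,Rw,k,c=p
    return np.r_[Rw*Ft+d[:,4]+k*np.sin(q)+c-(-D*s+a*np.cos(q)+b*np.sin(q)),(D-.56)/.05,(np.hypot(a,b)-.47)/.04,c/.05]
for st in([.4,.1],[-.4,.1],[.1,-.4],[.1,.4]):
    r=least_squares(res,[.56,*st,.27,.3,0]);print(np.round(r.x,3),r.cost,np.round(r.fun[:12],2))
print(np.round(Ft,1),np.round(Fr,1))
E
```

```text
[ 0.56   0.47  -0.     0.277  0.653 -0.   ] 0.10096712617014303 [ 0.03  0.02 -0.04  0.    0.14 -0.22 -0.03  0.14 -0.08 -0.11  0.29 -0.08]
[ 0.56   0.47  -0.     0.277  0.653 -0.   ] 0.10096712590561457 [ 0.03  0.02 -0.04  0.    0.14 -0.22 -0.03  0.14 -0.08 -0.11  0.29 -0.08]
[ 0.56   0.47   0.     0.277  0.653 -0.   ] 0.10096712584910618 [ 0.03  0.02 -0.04  0.    0.14 -0.22 -0.03  0.14 -0.08 -0.11  0.29 -0.08]
[ 0.56   0.47   0.     0.277  0.653 -0.   ] 0.10096712586658894 [ 0.03  0.02 -0.04  0.    0.14 -0.22 -0.03  0.14 -0.08 -0.11  0.29 -0.08]
[-0.7 -1.  -1.   8.9  9.5  7.9  8.5  8.9  7.9 -4.  -2.8 -3.9] [ -5.2  -9.7 -17.9  -7.   -7.7  -7.4  -7.4  -7.1  -8.3 -11.6 -13.2 -11.7]
```

Emit:
send_rows --targets "-0.16 -0.52 -0.06 2.86 -0.89 0 255; -0.16 -0.52 -0.05 2.86 -0.89 0 255; -0.16 -0.51 -0.08 2.86 -0.89 0 255; -0.16 -0.51 -0.11 2.86 -0.89 0 255; -0.16 -0.5 -0.14 2.86 -0.89 0 255"

```text
clock: 9.37
tcp_pos: [0.559, 0.0279, 0.2638]
tcp_rot: [-180.0, -15.3, 72.8]
force: [5.9, 7.2, -10.5]
gripper_width: 0.11
gripper_force: 62.3
```

```bash
python3 -c "
from h import *
full()"
```

```text
t 9.37 ang 14.7 rad 0.1021 x -0.0003 toolang 15.3 Fx,y,z [  3.48   8.66 -10.54] tF -0.583 Tx 0.799 t+T 0.215 w 0.110
 j [ -9.   -0.8 107.5  15.9  71.7   3.4] T [ 0.8  -0.68 -0.51]
 jv [-28.9  -3.9  11.7  39.1  -3.2 -41.4]
```

Emit:
send_rows --targets "-0.15 -0.49 -0.18 2.86 -0.89 0 255; -0.15 -0.49 -0.21 2.86 -0.89 0 255; -0.15 -0.48 -0.24 2.86 -0.89 0 255; -0.14 -0.46 -0.26 2.86 -0.89 0 255; -0.14 -0.45 -0.28 2.86 -0.89 0 255"

```text
clock: 9.78
tcp_pos: [0.5515, 0.0045, 0.2535]
tcp_rot: [180.0, -30.3, 72.8]
force: [2.6, 8.7, -5.7]
gripper_width: 0.108
gripper_force: 62.7
```

```bash
python3 -c "
from h import *
full()"
```

```text
t 9.78 ang 29.7 rad 0.1018 x -0.0005 toolang 30.3 Fx,y,z [-0.08  9.12 -5.69] tF -0.520 Tx 0.623 t+T 0.103 w 0.108
 j [-2.080e+01 -1.000e-01  1.117e+02  3.170e+01  7.320e+01 -1.430e+01] T [ 0.62 -0.24 -0.41]
 jv [-26.9   6.1   9.5  36.    7.7 -41.2]
```

Emit:
send_rows --targets "-0.14 -0.43 -0.3 2.86 -0.89 0 255; -0.13 -0.42 -0.33 2.86 -0.89 0 255; -0.13 -0.41 -0.35 2.86 -0.89 0 255; -0.12 -0.39 -0.37 2.86 -0.89 0 255; -0.12 -0.37 -0.39 2.86 -0.89 0 255"

```text
clock: 10.2
tcp_pos: [0.5451, -0.0157, 0.2371]
tcp_rot: [179.9, -45.3, 72.9]
force: [2.2, 9.7, -2.4]
gripper_width: 0.106
gripper_force: 62.9
```

```bash
python3 -c "
from h import *
full()"
```

```text
t 10.20 ang 44.8 rad 0.1016 x -0.0007 toolang 45.3 Fx,y,z [-0.81  9.87 -2.37] tF -0.542 Tx 0.732 t+T 0.190 w 0.106
 j [-30.7   4.7 114.8  44.9  78.3 -30.3] T [ 0.73 -0.07 -0.35]
 jv [-21.2  15.7   6.6  28.1  14.8 -35.8]
```

Emit:
send_rows --targets "0 0 0 0 0 0 0; 0 0 0 0 0 0 0; 0 0 0 0 0 0 0; 0 0 0 0 0 0 0; 0 0 0 0 0 0 0"

```text
clock: 10.62
tcp_pos: [0.5457, -0.0169, 0.2375]
tcp_rot: [179.7, -44.9, 73.1]
force: [0.4, 0.3, 0.4]
gripper_width: 0.807
gripper_force: 0.0
```

Emit:
send_rows --targets "-0.73 -2.36 2.47 0 0 0 0; -0.73 -2.36 2.47 0 0 0 0; 0 0 0 0 0 0 0; 0 0 0 0 0 0 0; 0 0 0 0 0 0 0"

```text
clock: 11.03
tcp_pos: [0.5306, -0.0641, 0.286]
tcp_rot: [179.8, -44.9, 72.9]
force: [-0.7, 0.0, -0.0]
gripper_width: 0.996
gripper_force: 0.0
```

```bash
python3 -c "
from h import *
full()"
```

```text
t 11.03 ang 45.3 rad 0.1719 x -0.0001 toolang 44.9 Fx,y,z [-0.64 -0.2  -0.  ] tF 0.024 Tx -0.371 t+T -0.347 w 0.996
 j [-35.7   3.2 110.7  42.2  85.2 -29.6] T [-0.37  0.03 -0.01]
 jv [0.7 0.7 1.6 0.  0.1 0.1]
```

```bash
python3 - <<'E'
import d
from d import *
e=np.array([[14.7,1,8.66,-10.54,.799],[29.7,1,9.12,-5.69,.623],[44.8,1,9.87,-2.37,.732]])
d=np.vstack([d,e]);q=np.radians(d[:,0]);s=d[:,1]
Ft=-d[:,2]*np.cos(q)-d[:,3]*np.sin(q)
def res(p):
    D,a,b,Rw,k,c=p
    return np.r_[(Rw*Ft+d[:,4]+k*np.sin(q)+c-(-D*s+a*np.cos(q)+b*np.sin(q)))/.12,(D-.56)/.05,(np.hypot(a,b)-.47)/.05,c/.05,(k-.52)/.06]
for st in([.4,.1],[.1,-.4],[.1,.4]):
    r=least_squares(res,[.56,*st,.27,.5,0]);cov=np.linalg.inv(r.jac.T@r.jac);D,a,b=r.x[:3]
    print(np.round(r.x,3),r.cost,np.round(r.fun[:-4]*.12,2));print('g=M sin(q0-q), q0=',np.degrees(np.arctan2(a,-b)),'sd',np.round(np.sqrt(np.diag(cov)),3))
E
```

```text
[ 0.504  0.397 -0.218  0.259  0.508  0.014] 15.0295232299221 [ 0.09  0.1   0.04  0.01  0.13 -0.21 -0.06  0.08 -0.15 -0.05  0.35  0.02
 -0.36 -0.17  0.1 ]
g=M sin(q0-q), q0= 61.25113281876559 sd [0.046 0.05  0.081 0.009 0.057 0.043]
[ 0.504  0.397 -0.218  0.259  0.508  0.014] 15.029523229998523 [ 0.09  0.1   0.04  0.01  0.13 -0.21 -0.06  0.08 -0.15 -0.05  0.35  0.02
 -0.36 -0.17  0.1 ]
g=M sin(q0-q), q0= 61.25077274060762 sd [0.046 0.05  0.081 0.009 0.057 0.043]
[ 0.504  0.397 -0.218  0.259  0.508  0.014] 15.02952323053813 [ 0.09  0.1   0.04  0.01  0.13 -0.21 -0.06  0.08 -0.15 -0.05  0.35  0.02
 -0.36 -0.17  0.1 ]
g=M sin(q0-q), q0= 61.25140813819027 sd [0.046 0.05  0.081 0.009 0.057 0.043]
```

Emit:
send_rows --targets "0.46 1.48 0.8 -5.37 1.67 0 0; 0.46 1.48 0.8 -5.37 1.67 0 0; 0.46 1.48 0.8 -5.37 1.67 0 0; 0.46 1.48 0.8 -5.37 1.67 0 0; 0.46 1.48 0.8 -5.37 1.67 0 0"

```text
clock: 11.45
tcp_pos: [0.5532, 0.011, 0.3259]
tcp_rot: [179.9, -16.6, 72.8]
force: [0.7, -0.2, -0.2]
gripper_width: 1.001
gripper_force: 0.0
```

Emit:
send_rows --targets "0.46 1.48 0.8 -5.37 1.67 0 0; 0.46 1.48 0.8 -5.37 1.67 0 0; 0.46 1.48 0.8 -5.37 1.67 0 0; 0 0 0 0 0 0 0; 0 0 0 0 0 0 0"

```text
clock: 11.87
tcp_pos: [0.5671, 0.0578, 0.3488]
tcp_rot: [-179.9, 0.1, 73.2]
force: [-0.2, -0.5, -0.4]
gripper_width: 0.999
gripper_force: 0.0
```

```bash
python3 - <<'E'
from h import *
full()
i=bot.read_camera('scene');cv2.imwrite('pics/s2.png',cv2.resize(i[110:310,250:450],None,fx=3,fy=3))
E
```

```text
t 11.87 ang -1.6 rad 0.1839 x -0.0015 toolang -0.1 Fx,y,z [-0.07 -0.53 -0.37] tF 0.096 Tx -0.008 t+T 0.087 w 0.999
 j [ 3.3  0.9 95.8 -0.  83.4 20.1] T [-0.01  0.03 -0.06]
 jv [-4.  -0.6  2.1  0.  -0.  -0.7]
```

View pics/s2.png

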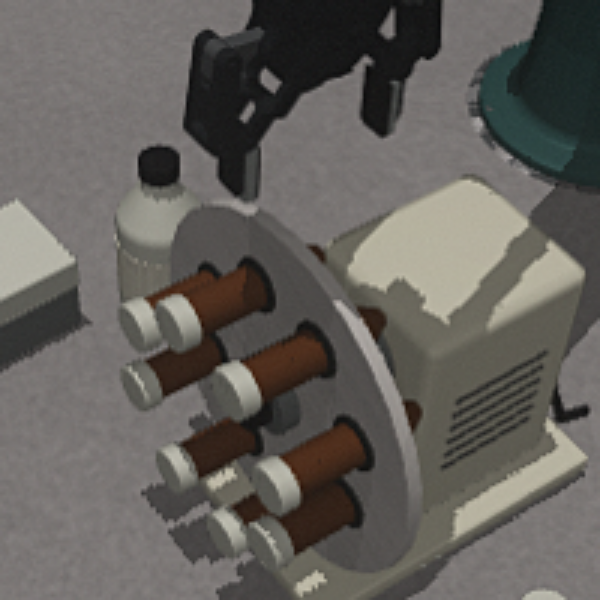

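The drum has turned by about one tube pitch. The tubes again sit either side of the top, and the gripper is above the rim at (245,190). Now descend and regrip.

Emit:
send_rows --targets "0 0 -4 0 0 0 0; 0 0 -4 0 0 0 0; 0 0 0 0 0 0 100; 0 0 0 0 0 0 200; 0 0 0 0 0 0 200"

```text
clock: 12.33
tcp_pos: [0.5677, 0.053, 0.271]
tcp_rot: [180.0, 0.0, 72.7]
force: [0.6, -0.4, 1.2]
gripper_width: 0.604
gripper_force: 0.0
```

Emit:
send_rows --targets "0 0 0 0 0 0 255; 0 0 0 0 0 0 255; 0 0 0 0 0 0 255; 0 0 0 0 0 0 255; 0 0 0 0 0 0 255"

```text
clock: 12.75
tcp_pos: [0.5676, 0.0544, 0.2729]
tcp_rot: [179.9, -0.0, 72.8]
force: [-4.1, 1.6, 6.5]
gripper_width: 0.106
gripper_force: 61.0
```

```bash
cat >> h.py <<'E'
def log():
    s=bot.sense();r=s['tcp_pos']-A-.0018*Y;F=s['force']
    v=[s['clock'],np.degrees(np.arctan2(-r@Y,r[2])),np.hypot(r@Y,r[2]),F@X,F@Y,F[2],s['wrist_torque']@X]
    open('log.txt','a').write(' '.join('%.4f'%a for a in v)+'\n');print(*np.round(v,3))
E
python3 - <<'E'
from h import *
full();log()
R=.1038;f=lambda q:R*100*(-np.sin(np.radians(q))*Y+np.cos(np.radians(q))*np.array([0,0,1]))
for q in range(-40,60,10): m=(f(q+10)-f(q))/5;print(q,*np.round(m,2),'1.91 -0.59 0 255')
E
```

```text
t 12.75 ang -1.0 rad 0.1079 x -0.0000 toolang 0.0 Fx,y,z [-4.38  0.28  6.49] tF -0.017 Tx -0.145 t+T -0.162 w 0.106
 j [  3.    2.4 102.1  -0.   75.4  20.2] T [-0.15  0.8  -0.32]
 jv [ 0.  -0.1  0.  -0.1 -0.2  0.1]
12.75 -0.085 0.108 -4.377 0.277 6.487 -0.145
-40 -0.09 -0.28 0.21 1.91 -0.59 0 255
-30 -0.1 -0.31 0.15 1.91 -0.59 0 255
-20 -0.1 -0.33 0.09 1.91 -0.59 0 255
-10 -0.11 -0.34 0.03 1.91 -0.59 0 255
0 -0.11 -0.34 -0.03 1.91 -0.59 0 255
10 -0.1 -0.33 -0.09 1.91 -0.59 0 255
20 -0.1 -0.31 -0.15 1.91 -0.59 0 255
30 -0.09 -0.28 -0.21 1.91 -0.59 0 255
40 -0.08 -0.24 -0.26 1.91 -0.59 0 255
50 -0.06 -0.2 -0.3 1.91 -0.59 0 255
```

Emit:
send_rows --targets "-0.11 -0.36 -0.02 1.91 -0.59 0 255; -0.11 -0.36 -0.02 1.91 -0.59 0 255; -0.11 -0.36 -0.03 1.91 -0.59 0 255; -0.11 -0.36 -0.04 1.91 -0.59 0 255; -0.11 -0.36 -0.05 1.91 -0.59 0 255"

```text
clock: 13.17
tcp_pos: [0.562, 0.037, 0.2715]
tcp_rot: [179.9, -10.1, 72.9]
force: [-5.2, 2.2, 5.3]
gripper_width: 0.103
gripper_force: 60.9
```

```bash
python3 -c "
from h import *
log()"
```

```text
13.167 9.664 0.108 -5.659 0.587 5.266 0.008
```

Emit:
send_rows --targets "-0.11 -0.35 -0.07 1.91 -0.59 0 255; -0.11 -0.35 -0.08 1.91 -0.59 0 255; -0.11 -0.35 -0.1 1.91 -0.59 0 255; -0.11 -0.34 -0.11 1.91 -0.59 0 255; -0.11 -0.34 -0.12 1.91 -0.59 0 255"

```text
clock: 13.58
tcp_pos: [0.5564, 0.0196, 0.2668]
tcp_rot: [179.9, -20.1, 72.9]
force: [-5.4, 2.6, 6.7]
gripper_width: 0.104
gripper_force: 61.0
```

```bash
python3 -c "
from h import *
log()"
```

```text
13.583 19.67 0.108 -5.979 0.899 6.692 0.105
```

Emit:
send_rows --targets "-0.1 -0.33 -0.13 1.91 -0.59 0 255; -0.1 -0.33 -0.15 1.91 -0.59 0 255; -0.1 -0.33 -0.16 1.91 -0.59 0 255; -0.1 -0.32 -0.17 1.91 -0.59 0 255; -0.1 -0.32 -0.18 1.91 -0.59 0 255"

```text
clock: 14.0
tcp_pos: [0.5512, 0.0032, 0.259]
tcp_rot: [179.9, -30.1, 73.0]
force: [-8.2, 2.4, 8.7]
gripper_width: 0.104
gripper_force: 61.1
```

```bash
python3 -c "
from h import *
log()"
```

```text
14.0 29.671 0.108 -8.556 -0.102 8.717 0.238
```

Emit:
send_rows --targets "-0.1 -0.31 -0.19 1.91 -0.59 0 255; -0.09 -0.3 -0.2 1.91 -0.59 0 255; -0.09 -0.29 -0.22 1.91 -0.59 0 255; -0.09 -0.29 -0.23 1.91 -0.59 0 255; -0.09 -0.28 -0.24 1.91 -0.59 0 255"

```text
clock: 14.42
tcp_pos: [0.5464, -0.0117, 0.2483]
tcp_rot: [179.9, -40.1, 73.0]
force: [-8.9, 1.3, 8.9]
gripper_width: 0.097
gripper_force: 61.3
```

```bash
python3 -c "
from h import *
full();log()"
```

```text
t 14.42 ang 39.0 rad 0.1071 x -0.0006 toolang 40.1 Fx,y,z [-8.86 -1.43  8.93] tF -0.483 Tx 0.378 t+T -0.105 w 0.097
 j [-27.9   2.5 113.5  40.6  76.9 -25.1] T [0.38 1.02 0.43]
 jv [-15.7   8.7   4.9  20.3   8.8 -25. ]
14.417 39.725 0.108 -8.86 -1.433 8.932 0.378
```

Emit:
send_rows --targets "0.04 0.27 0.26 -1.91 0.59 0 255; 0.09 0.29 0.23 -1.91 0.59 0 255; 0.09 0.29 0.22 -1.91 0.59 0 255; 0.09 0.3 0.2 -1.91 0.59 0 255; 0.1 0.31 0.19 -1.91 0.59 0 255"

```text
clock: 14.83
tcp_pos: [0.5505, 0.0013, 0.2576]
tcp_rot: [179.9, -29.7, 72.9]
force: [-6.3, -3.6, 3.7]
gripper_width: 0.102
gripper_force: 61.5
```

```bash
python3 -c "
from h import *
log()"
```

```text
14.833 30.996 0.108 -4.908 -5.329 3.717 -0.69
```

Emit:
send_rows --targets "0.1 0.32 0.18 -1.91 0.59 0 255; 0.1 0.32 0.17 -1.91 0.59 0 255; 0.1 0.33 0.16 -1.91 0.59 0 255; 0.1 0.33 0.15 -1.91 0.59 0 255; 0.1 0.33 0.13 -1.91 0.59 0 255"

```text
clock: 15.25
tcp_pos: [0.5557, 0.0175, 0.2658]
tcp_rot: [179.9, -19.7, 72.8]
force: [-4.5, -4.5, 4.2]
gripper_width: 0.102
gripper_force: 61.4
```

```bash
python3 -c "
from h import *
log()"
```

```text
15.25 20.939 0.108 -2.972 -5.675 4.234 -0.764
```

Emit:
send_rows --targets "0.11 0.34 0.12 -1.91 0.59 0 255; 0.11 0.34 0.11 -1.91 0.59 0 255; 0.11 0.35 0.1 -1.91 0.59 0 255; 0.11 0.35 0.08 -1.91 0.59 0 255; 0.11 0.35 0.07 -1.91 0.59 0 255"

```text
clock: 15.67
tcp_pos: [0.5613, 0.0348, 0.2708]
tcp_rot: [179.9, -9.7, 72.8]
force: [-4.9, -5.5, 4.7]
gripper_width: 0.098
gripper_force: 61.3
```

```bash
python3 -c "
from h import *
log()"
```

```text
15.667 10.918 0.108 -3.064 -6.744 4.727 -0.848
```

Emit:
send_rows --targets "0.11 0.36 0.05 -1.91 0.59 0 255; 0.11 0.36 0.04 -1.91 0.59 0 255; 0.11 0.36 0.03 -1.91 0.59 0 255; 0.11 0.36 0.02 -1.91 0.59 0 255; 0.11 0.36 0.01 -1.91 0.59 0 255"

```text
clock: 16.08
tcp_pos: [0.567, 0.0526, 0.2727]
tcp_rot: [179.9, 0.3, 72.8]
force: [-2.6, -4.8, 4.3]
gripper_width: 0.105
gripper_force: 61.2
```

```bash
python3 -c "
from h import *
log()"
```

```text
16.083 0.897 0.108 -1.051 -5.31 4.316 -0.937
```

Emit:
send_rows --targets "0.11 0.36 -0.01 -1.91 0.59 0 255; 0.11 0.36 -0.02 -1.91 0.59 0 255; 0.11 0.36 -0.03 -1.91 0.59 0 255; 0.11 0.36 -0.04 -1.91 0.59 0 255; 0.11 0.36 -0.05 -1.91 0.59 0 255"

```text
clock: 16.5
tcp_pos: [0.5727, 0.0705, 0.2712]
tcp_rot: [179.8, 10.3, 72.7]
force: [-3.0, -6.0, 4.1]
gripper_width: 0.107
gripper_force: 60.9
```

```bash
python3 -c "
from h import *
log()"
```

```text
16.5 -9.145 0.108 -1.046 -6.588 4.109 -0.936
```

Emit:
send_rows --targets "0.11 0.35 -0.07 -1.91 0.59 0 255; 0.11 0.35 -0.08 -1.91 0.59 0 255; 0.11 0.35 -0.1 -1.91 0.59 0 255; 0.11 0.34 -0.11 -1.91 0.59 0 255; 0.11 0.34 -0.12 -1.91 0.59 0 255"

```text
clock: 16.92
tcp_pos: [0.5783, 0.0878, 0.2665]
tcp_rot: [179.8, 20.3, 72.7]
force: [-2.4, -5.8, 3.8]
gripper_width: 0.106
gripper_force: 60.7
```

```bash
python3 -c "
from h import *
log();full()"
```

```text
16.917 -19.16 0.107 -0.536 -6.251 3.776 -0.922
t 16.92 ang -20.1 rad 0.1081 x 0.0002 toolang -20.3 Fx,y,z [-0.54 -6.25  3.78] tF 0.775 Tx -0.922 t+T -0.148 w 0.106
 j [ 16.1  11.6  94.8 -17.   85.2  36.6] T [-0.92  0.31 -0.43]
 jv [ 13.4  13.4  -8.9 -17.1  13.6  15.4]
```

Emit:
send_rows --targets "-0.11 -0.34 0.12 1.91 -0.59 0 255; -0.11 -0.34 0.11 1.91 -0.59 0 255; -0.11 -0.35 0.1 1.91 -0.59 0 255; -0.11 -0.35 0.08 1.91 -0.59 0 255; -0.11 -0.35 0.07 1.91 -0.59 0 255"

```text
clock: 17.33
tcp_pos: [0.5735, 0.0729, 0.2707]
tcp_rot: [179.8, 9.8, 72.8]
force: [-0.3, 1.7, 1.6]
gripper_width: 0.101
gripper_force: 61.0
```

```bash
python3 -c "
from h import *
log()"
```

```text
17.333 -10.499 0.107 -0.817 1.564 1.622 0.161
```

Emit:
send_rows --targets "-0.11 -0.36 0.05 1.91 -0.59 0 255; -0.11 -0.36 0.04 1.91 -0.59 0 255; -0.11 -0.36 0.03 1.91 -0.59 0 255; -0.11 -0.36 0.02 1.91 -0.59 0 255; -0.11 -0.36 0.01 1.91 -0.59 0 255"

```text
clock: 17.75
tcp_pos: [0.5678, 0.055, 0.2726]
tcp_rot: [179.8, -0.2, 72.8]
force: [-0.7, 2.2, 2.3]
gripper_width: 0.103
gripper_force: 61.1
```

```bash
python3 -c "
from h import *
log()"
```

```text
17.75 -0.431 0.108 -1.36 1.919 2.267 0.299
```

Emit:
send_rows --targets "-0.11 -0.36 -0.01 1.91 -0.59 0 255; -0.11 -0.36 -0.02 1.91 -0.59 0 255; -0.11 -0.36 -0.03 1.91 -0.59 0 255; -0.11 -0.36 -0.04 1.91 -0.59 0 255; -0.11 -0.36 -0.05 1.91 -0.59 0 255"

```text
clock: 18.17
tcp_pos: [0.5621, 0.0371, 0.2712]
tcp_rot: [179.9, -10.2, 72.8]
force: [-2.5, 4.3, 2.6]
gripper_width: 0.103
gripper_force: 61.0
```

```bash
python3 -c "
from h import *
log()"
```

```text
18.167 9.605 0.108 -3.621 3.345 2.638 0.404
```

Emit:
send_rows --targets "-0.11 -0.35 -0.07 1.91 -0.59 0 255; -0.11 -0.35 -0.08 1.91 -0.59 0 255; -0.11 -0.35 -0.1 1.91 -0.59 0 255; -0.11 -0.34 -0.11 1.91 -0.59 0 255; -0.11 -0.34 -0.12 1.91 -0.59 0 255"

```text
clock: 18.58
tcp_pos: [0.5565, 0.0198, 0.2665]
tcp_rot: [179.9, -20.2, 72.9]
force: [-2.9, 4.3, 3.5]
gripper_width: 0.097
gripper_force: 61.1
```

```bash
python3 -c "
from h import *
log()"
```

```text
18.583 19.592 0.108 -4.036 3.25 3.455 0.4
```

Emit:
send_rows --targets "-0.1 -0.33 -0.13 1.91 -0.59 0 255; -0.1 -0.33 -0.15 1.91 -0.59 0 255; -0.1 -0.33 -0.16 1.91 -0.59 0 255; -0.1 -0.32 -0.17 1.91 -0.59 0 255; -0.1 -0.32 -0.18 1.91 -0.59 0 255"

```text
clock: 19.0
tcp_pos: [0.5513, 0.0035, 0.2588]
tcp_rot: [179.9, -30.2, 72.9]
force: [-5.0, 5.1, 3.9]
gripper_width: 0.1
gripper_force: 61.1
```

```bash
python3 -c "
from h import *
log()"
```

```text
19.0 29.592 0.108 -6.242 3.347 3.902 0.584
```

Emit:
send_rows --targets "-0.1 -0.31 -0.19 1.91 -0.59 0 255; -0.09 -0.3 -0.2 1.91 -0.59 0 255; -0.09 -0.29 -0.22 1.91 -0.59 0 255; -0.09 -0.29 -0.23 1.91 -0.59 0 255; -0.09 -0.28 -0.24 1.91 -0.59 0 255"

```text
clock: 19.42
tcp_pos: [0.5465, -0.0113, 0.2481]
tcp_rot: [179.9, -40.2, 73.0]
force: [-5.0, 3.8, 6.1]
gripper_width: 0.103
gripper_force: 61.3
```

```bash
python3 - <<'E'
from h import *
log()
from scipy.optimize import least_squares
L=np.loadtxt('log.txt')[1:];q=np.radians(L[:,1]-.4)
s=np.array([1]*4+[-1]*6+[1]*6)
Ft=-L[:,4]*np.cos(q)-L[:,5]*np.sin(q)
def res(p):
    D,a,b,Rw,k,c=p
    return np.r_[(Rw*Ft+L[:,6]+k*np.sin(q)+c-(-D*s+a*np.cos(q)+b*np.sin(q)))/.1,(D-.56)/.04,(np.hypot(a,b)-.47)/.04,c/.04,(k-.52)/.05,(Rw-.265)/.03]
r=least_squares(res,[.56,.1,-.4,.27,.5,0]);cov=np.linalg.inv(r.jac.T@r.jac);D,a,b=r.x[:3]
print(np.round(r.x,3),r.cost,np.round(r.fun*.1,2));print('q0=',np.degrees(np.arctan2(a,-b)),'sd',np.round(np.sqrt(np.diag(cov)),3))
print(np.round(r.x[3]*Ft+L[:,6]+r.x[4]*np.sin(q)+D*s,2))
E
```

```text
19.417 39.62 0.108 -5.889 2.131 6.127 0.591
[ 0.522  0.186 -0.435  0.272  0.525 -0.004] 11.222106235931 [ 0.11 -0.07 -0.07  0.12 -0.15 -0.09  0.19 -0.21  0.15  0.   -0.02  0.1
 -0.12 -0.09  0.1   0.07 -0.1   0.01 -0.01  0.01  0.02]
q0= 23.160592900713507 sd [0.035 0.049 0.043 0.009 0.047 0.04 ]
[ 0.23 -0.03 -0.12 -0.01 -0.21 -0.06  0.3  -0.02  0.41  0.33  0.25  0.3
 -0.   -0.05  0.05 -0.06]
```

Emit:
send_rows --targets "0.08 0.28 0.24 -1.91 0.59 0 255; 0.09 0.29 0.23 -1.91 0.59 0 255; 0.09 0.29 0.22 -1.91 0.59 0 255; 0.09 0.3 0.2 -1.91 0.59 0 255; 0.1 0.31 0.19 -1.91 0.59 0 255"

```text
clock: 19.83
tcp_pos: [0.5506, 0.0016, 0.2573]
tcp_rot: [179.9, -29.7, 72.9]
force: [-5.5, -3.3, 1.6]
gripper_width: 0.102
gripper_force: 61.9
```

```bash
python3 -c "
from h import *
log()"
```

```text
19.833 30.916 0.108 -4.275 -4.759 1.616 -0.59
```

Emit:
send_rows --targets "0.1 0.32 0.18 -1.91 0.59 0 255; 0.1 0.32 0.17 -1.91 0.59 0 255; 0.1 0.33 0.16 -1.91 0.59 0 255; 0.1 0.33 0.15 -1.91 0.59 0 255; 0.1 0.33 0.13 -1.91 0.59 0 255"

```text
clock: 20.25
tcp_pos: [0.5558, 0.0177, 0.2655]
tcp_rot: [179.9, -19.7, 72.8]
force: [-4.6, -3.0, 2.1]
gripper_width: 0.102
gripper_force: 61.8
```

```bash
python3 -c "
from h import *
log()"
```

```text
20.25 20.876 0.108 -3.493 -4.192 2.089 -0.63
```

Emit:
send_rows --targets "0.11 0.34 0.12 -1.91 0.59 0 255; 0.11 0.34 0.11 -1.91 0.59 0 255; 0.11 0.35 0.1 -1.91 0.59 0 255; 0.11 0.35 0.08 -1.91 0.59 0 255; 0.11 0.35 0.07 -1.91 0.59 0 255"

```text
clock: 20.67
tcp_pos: [0.5613, 0.035, 0.2705]
tcp_rot: [179.9, -9.7, 72.8]
force: [-3.2, -3.6, 3.1]
gripper_width: 0.097
gripper_force: 61.8
```

```bash
python3 -c "
from h import *
log()"
```

```text
20.667 10.85 0.107 -2.027 -4.383 3.126 -0.706
```

Emit:
send_rows --targets "0.11 0.36 0.05 -1.91 0.59 0 255; 0.11 0.36 0.04 -1.91 0.59 0 255; 0.11 0.36 0.03 -1.91 0.59 0 255; 0.11 0.36 0.02 -1.91 0.59 0 255; 0.11 0.36 0.01 -1.91 0.59 0 255"

```text
clock: 21.08
tcp_pos: [0.567, 0.0528, 0.2723]
tcp_rot: [179.9, 0.3, 72.8]
force: [-2.6, -5.4, 3.4]
gripper_width: 0.099
gripper_force: 61.7
```

```bash
python3 -c "
from h import *
log()"
```

```text
21.083 0.809 0.107 -0.89 -5.938 3.392 -0.781
```

Emit:
send_rows --targets "0.11 0.36 -0.01 -1.91 0.59 0 255; 0.11 0.36 -0.02 -1.91 0.59 0 255; 0.11 0.36 -0.03 -1.91 0.59 0 255; 0.11 0.36 -0.04 -1.91 0.59 0 255; 0.11 0.36 -0.05 -1.91 0.59 0 255"

```text
clock: 21.5
tcp_pos: [0.5727, 0.0706, 0.2709]
tcp_rot: [179.8, 10.3, 72.7]
force: [-1.0, -5.9, 3.3]
gripper_width: 0.101
gripper_force: 61.4
```

```bash
python3 -c "
from h import *
log()"
```

```text
21.5 -9.236 0.107 0.789 -5.957 3.311 -0.793
```

Emit:
send_rows --targets "-0.11 -0.36 0.05 1.91 -0.59 0 255; -0.11 -0.36 0.04 1.91 -0.59 0 255; -0.11 -0.36 0.03 1.91 -0.59 0 255; -0.11 -0.36 0.02 1.91 -0.59 0 255; -0.11 -0.36 0.01 1.91 -0.59 0 255"

```text
clock: 21.92
tcp_pos: [0.5677, 0.0547, 0.2723]
tcp_rot: [179.8, -0.2, 72.8]
force: [-0.4, 2.8, 0.6]
gripper_width: 0.101
gripper_force: 61.7
```

```bash
python3 -c "
from h import *
log()"
```

```text
21.917 -0.265 0.107 -1.191 2.521 0.566 0.123
```

Emit:
send_rows --targets "-0.11 -0.36 -0.01 1.91 -0.59 0 255; -0.11 -0.36 -0.02 1.91 -0.59 0 255; -0.11 -0.36 -0.03 1.91 -0.59 0 255; -0.11 -0.36 -0.04 1.91 -0.59 0 255; -0.11 -0.36 -0.05 1.91 -0.59 0 255"

```text
clock: 22.33
tcp_pos: [0.562, 0.0368, 0.2708]
tcp_rot: [179.9, -10.2, 72.8]
force: [-1.5, 4.2, 0.5]
gripper_width: 0.1
gripper_force: 61.5
```

```bash
python3 -c "
from h import *
log()"
```

```text
22.333 9.802 0.107 -2.631 3.558 0.492 0.174
```

Emit:
send_rows --targets "-0.11 -0.35 -0.07 1.91 -0.59 0 255; -0.11 -0.35 -0.08 1.91 -0.59 0 255; -0.11 -0.35 -0.1 1.91 -0.59 0 255; -0.11 -0.34 -0.11 1.91 -0.59 0 255; -0.11 -0.34 -0.12 1.91 -0.59 0 255"

```text
clock: 22.75
tcp_pos: [0.5564, 0.0195, 0.2661]
tcp_rot: [179.9, -20.2, 72.9]
force: [-2.2, 2.6, 1.7]
gripper_width: 0.101
gripper_force: 61.6
```

```bash
cat > fit.py <<'E'
from h import *
from scipy.optimize import least_squares
def fit(s):
    L=np.loadtxt('log.txt')[1:];q=np.radians(L[:,1]-.4);s=np.array(s)
    Ft=-L[:,4]*np.cos(q)-L[:,5]*np.sin(q)
    def res(p):
        D,a,b,Rw,k,c=p
        return np.r_[(Rw*Ft+L[:,6]+k*np.sin(q)+c-(-D*s+a*np.cos(q)+b*np.sin(q)))/.12,(D-.56)/.04,(np.hypot(a,b)-.47)/.04,c/.03,(k-.52)/.05,(Rw-.268)/.03]
    r=least_squares(res,[.56,.1,-.4,.27,.5,0]);cov=np.linalg.inv(r.jac.T@r.jac);D,a,b=r.x[:3]
    print(np.round(r.x,3),r.cost);print('q0=',np.degrees(np.arctan2(a,-b)),'sd',np.round(np.sqrt(np.diag(cov)),3))
    g=r.x[3]*Ft+L[:,6]+r.x[4]*np.sin(q)+D*s
    for x in zip(np.round(L[:,1]),s,np.round(g,2)):print(*x,end='; ')
E
python3 - <<'E'
from fit import *
log();fit([1]*4+[-1]*6+[1]*6+[-1]*5+[1]*3)
E
```

```text
22.75 19.814 0.107 -2.844 1.863 1.682 0.311
[ 0.516  0.17  -0.429  0.267  0.508 -0.001] 20.366192083196864
q0= 21.55785239967566 sd [0.035 0.041 0.041 0.009 0.047 0.03 ]
10.0 1 0.22; 20.0 1 -0.03; 30.0 1 -0.11; 40.0 1 0.0; 31.0 -1 -0.23; 21.0 -1 -0.08; 11.0 -1 0.27; 1.0 -1 -0.04; -9.0 -1 0.38; -19.0 -1 0.3; -10.0 1 0.25; -0.0 1 0.3; 10.0 1 0.01; 20.0 1 -0.04; 30.0 1 0.06; 40.0 1 -0.05; 31.0 -1 0.03; 21.0 -1 -0.11; 11.0 -1 -0.13; 1.0 -1 0.29; -9.0 -1 0.32; -0.0 1 -0.04; 10.0 1 -0.19; 20.0 1 0.38;
```

Emit:
send_rows --targets "0 0 0 0 0 0 0; 0 0 0 0 0 0 0; 0 0 0 0 0 0 0; 0 0 0 0 0 0 0; 0 0 0 0 0 0 0"

```text
clock: 23.17
tcp_pos: [0.5561, 0.0191, 0.2641]
tcp_rot: [179.9, -19.9, 72.9]
force: [0.6, -0.6, 0.4]
gripper_width: 0.803
gripper_force: 0.0
```

Emit:
send_rows --targets "-0.3 -0.98 2.82 0 0 0 0; -0.3 -0.98 2.82 0 0 0 0; 0.57 1.83 0.4 -6.37 1.98 0 0; 0.57 1.83 0.4 -6.37 1.98 0 0; 0.57 1.83 0.4 -6.37 1.98 0 0"

```text
clock: 23.58
tcp_pos: [0.5683, 0.0521, 0.335]
tcp_rot: [179.7, 0.3, 72.5]
force: [-0.3, -0.1, 0.0]
gripper_width: 0.997
gripper_force: 0.0
```

Emit:
send_rows --targets "0 0 0 0 0 0 0; 0 0 0 0 0 0 0; 0 0 0 0 0 0 0; 0 0 0 0 0 0 0; 0 0 0 0 0 0 0"

```text
clock: 24.0
tcp_pos: [0.5664, 0.0527, 0.3316]
tcp_rot: [-179.9, 0.1, 72.7]
force: [-0.1, 0.3, -0.2]
gripper_width: 1.006
gripper_force: 0.0
```

```bash
python3 - <<'E'
from h import *
full();s=bot.sense();print(s['tcp_pos'],s['tcp_rot'],A+.0018*Y)
E
```

```text
t 24.00 ang 0.0 rad 0.1666 x -0.0006 toolang -0.1 Fx,y,z [-0.15  0.3  -0.19] tF -0.049 Tx 0.001 t+T -0.048 w 1.006
 j [ 2.8  1.  97.4 -0.1 81.7 20.1] T [ 0.   -0.03  0.01]
 jv [-0.6 -0.1 -0.  -0.1  0.   0. ]
[0.56643225 0.05266727 0.3316179 ] [-1.79929151e+02  8.64839438e-02  7.27014714e+01] [0.56753527 0.05421857 0.165     ]
```

Emit:
send_rows --targets "0.1 0.15 -3 0 0 0 0; 0 0 -2.95 0 0 0 0; 0 0 0 0 0 0 100; 0 0 0 0 0 0 220; 0 0 0 0 0 0 220"

```text
clock: 24.42
tcp_pos: [0.5683, 0.0545, 0.2738]
tcp_rot: [180.0, 0.1, 72.7]
force: [-0.5, -0.8, 0.5]
gripper_width: 0.603
gripper_force: 0.0
```

Emit:
send_rows --targets "0 0 0 0 0 0 255; 0 0 0 0 0 0 255; 0 0 0 0 0 0 255; 0 0 0 0 0 0 255; 0 0 0 0 0 0 255"

```text
clock: 24.83
tcp_pos: [0.568, 0.0557, 0.2746]
tcp_rot: [180.0, 0.0, 72.8]
force: [-3.4, 0.2, 5.7]
gripper_width: 0.101
gripper_force: 60.8
```

```bash
mv log.txt log1.txt; python3 -c "
from h import *
log();full()"
```

```text
24.833 -0.814 0.11 -3.352 -0.802 5.71 -0.121
t 24.83 ang -1.8 rad 0.1097 x -0.0000 toolang -0.0 Fx,y,z [-3.35 -0.8   5.71] tF 0.107 Tx -0.121 t+T -0.014 w 0.101
 j [ 3.100e+00  2.400e+00  1.019e+02 -1.000e-01  7.570e+01  2.040e+01] T [-0.12  0.58 -0.31]
 jv [ 0.1  0.1  0.1 -0.  -0.   0. ]
```

Emit:
send_rows --targets "-0.11 -0.36 -0.01 1.91 -0.59 0 255; -0.11 -0.36 -0.02 1.91 -0.59 0 255; -0.11 -0.36 -0.03 1.91 -0.59 0 255; -0.11 -0.36 -0.04 1.91 -0.59 0 255; -0.11 -0.36 -0.05 1.91 -0.59 0 255"

```text
clock: 25.25
tcp_pos: [0.5624, 0.0383, 0.2734]
tcp_rot: [180.0, -10.1, 72.9]
force: [-4.7, 3.2, 5.6]
gripper_width: 0.103
gripper_force: 60.8
```

```bash
python3 -c "
from h import *
log()"
```

```text
25.25 8.741 0.11 -5.455 1.652 5.631 -0.076
```

Emit:
send_rows --targets "-0.11 -0.35 -0.07 1.91 -0.59 0 255; -0.11 -0.35 -0.08 1.91 -0.59 0 255; -0.11 -0.35 -0.1 1.91 -0.59 0 255; -0.11 -0.34 -0.11 1.91 -0.59 0 255; -0.11 -0.34 -0.12 1.91 -0.59 0 255"

```text
clock: 25.67
tcp_pos: [0.5568, 0.0208, 0.2691]
tcp_rot: [180.0, -20.1, 72.9]
force: [-5.3, 1.7, 8.2]
gripper_width: 0.099
gripper_force: 61.1
```

```bash
python3 -c "
from h import *
log()"
```

```text
25.667 18.639 0.11 -5.613 0.084 8.205 -0.122
```

Emit:
send_rows --targets "-0.1 -0.33 -0.13 1.91 -0.59 0 255; -0.1 -0.33 -0.15 1.91 -0.59 0 255; -0.1 -0.33 -0.16 1.91 -0.59 0 255; -0.1 -0.32 -0.17 1.91 -0.59 0 255; -0.1 -0.32 -0.18 1.91 -0.59 0 255"

```text
clock: 26.08
tcp_pos: [0.5515, 0.0042, 0.2615]
tcp_rot: [180.0, -30.1, 73.0]
force: [-9.2, -0.6, 11.1]
gripper_width: 0.102
gripper_force: 61.6
```

```bash
python3 -c "
from h import *
log()"
```

```text
26.083 28.548 0.11 -8.597 -3.336 11.123 -0.136
```

Emit:
send_rows --targets "0.1 0.32 0.18 -1.91 0.59 0 255; 0.1 0.32 0.17 -1.91 0.59 0 255; 0.1 0.33 0.16 -1.91 0.59 0 255; 0.1 0.33 0.15 -1.91 0.59 0 255; 0.1 0.33 0.13 -1.91 0.59 0 255"

```text
clock: 26.5
tcp_pos: [0.5564, 0.0196, 0.2686]
tcp_rot: [180.0, -19.8, 72.8]
force: [-6.9, -4.1, 7.1]
gripper_width: 0.1
gripper_force: 61.3
```

```bash
python3 -c "
from h import *
log()"
```

```text
26.5 19.359 0.11 -5.338 -5.918 7.056 -0.431
```

Emit:
send_rows --targets "0.11 0.34 0.12 -1.91 0.59 0 255; 0.11 0.34 0.11 -1.91 0.59 0 255; 0.11 0.35 0.1 -1.91 0.59 0 255; 0.11 0.35 0.08 -1.91 0.59 0 255; 0.11 0.35 0.07 -1.91 0.59 0 255"

```text
clock: 26.92
tcp_pos: [0.562, 0.0371, 0.2732]
tcp_rot: [180.0, -9.8, 72.8]
force: [-5.7, -1.6, 5.6]
gripper_width: 0.096
gripper_force: 61.0
```

```bash
python3 -c "
from h import *
log()"
```

```text
26.917 9.407 0.11 -4.924 -3.261 5.614 -0.396
```

Emit:
send_rows --targets "0.11 0.36 0.05 -1.91 0.59 0 255; 0.11 0.36 0.04 -1.91 0.59 0 255; 0.11 0.36 0.03 -1.91 0.59 0 255; 0.11 0.36 0.02 -1.91 0.59 0 255; 0.11 0.36 0.01 -1.91 0.59 0 255"

```text
clock: 27.33
tcp_pos: [0.5678, 0.0552, 0.2746]
tcp_rot: [180.0, 0.2, 72.8]
force: [-3.2, -2.9, 3.5]
gripper_width: 0.099
gripper_force: 60.7
```

```bash
python3 -c "
from h import *
log()"
```

```text
27.333 -0.522 0.11 -2.166 -3.683 3.507 -0.409
```

Emit:
send_rows --targets "0.11 0.36 -0.01 -1.91 0.59 0 255; 0.11 0.36 -0.02 -1.91 0.59 0 255; 0.11 0.36 -0.03 -1.91 0.59 0 255; 0.11 0.36 -0.04 -1.91 0.59 0 255; 0.11 0.36 -0.05 -1.91 0.59 0 255"

```text
clock: 27.75
tcp_pos: [0.5735, 0.0732, 0.2727]
tcp_rot: [179.9, 10.2, 72.7]
force: [-1.6, -2.3, 1.9]
gripper_width: 0.098
gripper_force: 60.3
```

```bash
python3 -c "
from h import *
log()"
```

```text
27.75 -10.457 0.109 -0.803 -2.643 1.934 -0.274
```

Emit:
send_rows --targets "0.11 0.35 -0.07 -1.91 0.59 0 255; 0.11 0.35 -0.08 -1.91 0.59 0 255; 0.11 0.35 -0.1 -1.91 0.59 0 255; 0.11 0.34 -0.11 -1.91 0.59 0 255; 0.11 0.34 -0.12 -1.91 0.59 0 255"

```text
clock: 28.17
tcp_pos: [0.5791, 0.0906, 0.2676]
tcp_rot: [179.9, 20.2, 72.7]
force: [-1.0, -2.3, 2.6]
gripper_width: 0.101
gripper_force: 60.2
```

```bash
python3 -c "
from h import *
log()"
```

```text
28.167 -20.395 0.109 -0.243 -2.448 2.585 -0.158
```

Emit:
send_rows --targets "0.1 0.33 -0.13 -1.91 0.59 0 255; 0.1 0.33 -0.15 -1.91 0.59 0 255; 0.1 0.33 -0.16 -1.91 0.59 0 255; 0.1 0.32 -0.17 -1.91 0.59 0 255; 0.1 0.32 -0.18 -1.91 0.59 0 255"

```text
clock: 28.58
tcp_pos: [0.5845, 0.1072, 0.2591]
tcp_rot: [179.9, 30.3, 72.8]
force: [0.2, -2.7, 3.8]
gripper_width: 0.104
gripper_force: 60.3
```

```bash
python3 -c "
from fit import *
log();full()
fit([1]*3+[-1]*6)"
```

```text
28.583 -30.588 0.109 0.966 -2.563 3.773 -0.321
t 28.58 ang -31.4 rad 0.1103 x 0.0004 toolang -30.3 Fx,y,z [ 0.97 -2.56  3.77] tF 0.458 Tx -0.321 t+T 0.137 w 0.104
 j [ 21.3  17.7  90.7 -23.3  91.4  42.1] T [-0.32 -0.03 -0.34]
 jv [ 10.8  14.9  -8.8 -14.6  14.5  11.4]
[ 0.544 -0.02  -0.439  0.286  0.473 -0.001] 7.770733694665831
q0= -2.565015700281379 sd [0.037 0.057 0.039 0.017 0.048 0.03 ]
9.0 1 -0.16; 19.0 1 -0.19; 29.0 1 -0.03; 19.0 -1 0.12; 9.0 -1 -0.2; -1.0 -1 0.11; -10.0 -1 -0.06; -20.0 -1 0.05; -31.0 -1 0.07;
```

Emit:
send_rows --targets "-0.1 -0.32 0.18 1.91 -0.59 0 255; -0.1 -0.32 0.17 1.91 -0.59 0 255; -0.1 -0.33 0.16 1.91 -0.59 0 255; -0.1 -0.33 0.15 1.91 -0.59 0 255; -0.1 -0.33 0.13 1.91 -0.59 0 255"

```text
clock: 29.0
tcp_pos: [0.5796, 0.092, 0.2667]
tcp_rot: [179.9, 19.7, 72.8]
force: [2.0, 3.8, 4.2]
gripper_width: 0.098
gripper_force: 61.2
```

```bash
python3 -c "
from h import *
log()"
```

```text
29.0 -21.295 0.109 0.728 4.226 4.232 0.902
```

Emit:
send_rows --targets "-0.11 -0.34 0.12 1.91 -0.59 0 255; -0.11 -0.34 0.11 1.91 -0.59 0 255; -0.11 -0.35 0.1 1.91 -0.59 0 255; -0.11 -0.35 0.08 1.91 -0.59 0 255; -0.11 -0.35 0.07 1.91 -0.59 0 255"

```text
clock: 29.42
tcp_pos: [0.574, 0.0744, 0.2722]
tcp_rot: [179.9, 9.7, 72.8]
force: [2.7, 4.6, 3.6]
gripper_width: 0.101
gripper_force: 61.1
```

```bash
python3 -c "
from h import *
log()"
```

```text
29.417 -11.199 0.109 1.194 5.23 3.569 0.899
```

Emit:
send_rows --targets "-0.11 -0.36 0.05 1.91 -0.59 0 255; -0.11 -0.36 0.04 1.91 -0.59 0 255; -0.11 -0.36 0.03 1.91 -0.59 0 255; -0.11 -0.36 0.02 1.91 -0.59 0 255; -0.11 -0.36 0.01 1.91 -0.59 0 255"

```text
clock: 29.83
tcp_pos: [0.5683, 0.0565, 0.2744]
tcp_rot: [179.9, -0.3, 72.8]
force: [0.4, 5.4, 5.6]
gripper_width: 0.103
gripper_force: 61.3
```

```bash
python3 -c "
from h import *
log()"
```

```text
29.833 -1.278 0.109 -1.181 5.249 5.585 0.812
```

Emit:
send_rows --targets "-0.11 -0.36 -0.01 1.91 -0.59 0 255; -0.11 -0.36 -0.02 1.91 -0.59 0 255; -0.11 -0.36 -0.03 1.91 -0.59 0 255; -0.11 -0.36 -0.04 1.91 -0.59 0 255; -0.11 -0.36 -0.05 1.91 -0.59 0 255"

```text
clock: 30.25
tcp_pos: [0.5625, 0.0385, 0.2733]
tcp_rot: [179.9, -10.3, 72.8]
force: [-0.2, 5.1, 7.8]
gripper_width: 0.1
gripper_force: 61.3
```

```bash
python3 -c "
from h import *
log()"
```

```text
30.25 8.673 0.11 -1.732 4.789 7.847 0.821
```

Emit:
send_rows --targets "-0.11 -0.35 -0.07 1.91 -0.59 0 255; -0.11 -0.35 -0.08 1.91 -0.59 0 255; -0.11 -0.35 -0.1 1.91 -0.59 0 255; -0.11 -0.34 -0.11 1.91 -0.59 0 255; -0.11 -0.34 -0.12 1.91 -0.59 0 255"

```text
clock: 30.67
tcp_pos: [0.5569, 0.021, 0.2689]
tcp_rot: [179.9, -20.3, 72.8]
force: [-2.3, 3.0, 9.0]
gripper_width: 0.101
gripper_force: 61.6
```

```bash
python3 -c "
from h import *
log()"
```

```text
30.667 18.558 0.11 -3.06 2.198 8.987 0.78
```

Emit:
send_rows --targets "0.11 0.34 0.12 -1.91 0.59 0 255; 0.11 0.34 0.11 -1.91 0.59 0 255; 0.11 0.35 0.1 -1.91 0.59 0 255; 0.11 0.35 0.08 -1.91 0.59 0 255; 0.11 0.35 0.07 -1.91 0.59 0 255"

```text
clock: 31.08
tcp_pos: [0.5618, 0.0366, 0.2728]
tcp_rot: [179.9, -9.9, 72.7]
force: [-3.2, -1.5, 7.8]
gripper_width: 0.099
gripper_force: 61.8
```

```bash
python3 -c "
from h import *
log()"
```

```text
31.083 9.75 0.109 -2.628 -2.422 7.783 -0.044
```

Emit:
send_rows --targets "0.11 0.36 0.05 -1.91 0.59 0 255; 0.11 0.36 0.04 -1.91 0.59 0 255; 0.11 0.36 0.03 -1.91 0.59 0 255; 0.11 0.36 0.02 -1.91 0.59 0 255; 0.11 0.36 0.01 -1.91 0.59 0 255"

```text
clock: 31.5
tcp_pos: [0.5676, 0.0546, 0.2743]
tcp_rot: [179.9, 0.1, 72.7]
force: [-2.6, -1.4, 6.9]
gripper_width: 0.098
gripper_force: 61.6
```

```bash
python3 -c "
from fit import *
log();full()
fit([1]*3+[-1]*6+[1]*5+[-1]*2)"
```

```text
31.5 -0.227 0.109 -2.042 -2.135 6.85 0.038
t 31.50 ang -1.2 rad 0.1093 x -0.0000 toolang -0.1 Fx,y,z [-2.04 -2.13  6.85] tF 0.249 Tx 0.038 t+T 0.286 w 0.098
 j [ 3.100e+00  2.400e+00  1.019e+02 -1.000e-01  7.570e+01  2.040e+01] T [ 0.04  0.31 -0.31]
 jv [ 18.2   8.1  -8.4 -23.4   8.3  23.9]
[ 0.518  0.013 -0.453  0.282  0.494 -0.001] 17.994446662391137
q0= 1.6144163162301144 sd [0.035 0.045 0.038 0.012 0.046 0.03 ]
9.0 1 -0.18; 19.0 1 -0.2; 29.0 1 -0.04; 19.0 -1 0.14; 9.0 -1 -0.18; -1.0 -1 0.12; -10.0 -1 -0.05; -20.0 -1 0.05; -31.0 -1 0.07; -21.0 1 0.57; -11.0 1 0.08; -1.0 1 -0.12; 9.0 1 -0.24; 19.0 1 0.07; 10.0 -1 -0.16; -0.0 -1 0.14;
```

Emit:
send_rows --targets "-0.08 -0.25 0 1.3 -0.4 0 255; 0 0 0 0 0 0 255; 0 0 0 0 0 0 255; 0 0 0 0 0 0 255; 0 0 0 0 0 0 255"

```text
clock: 31.92
tcp_pos: [0.5671, 0.0531, 0.2743]
tcp_rot: [179.9, -1.4, 72.8]
force: [-0.8, 2.2, 7.8]
gripper_width: 0.104
gripper_force: 61.8
```

```bash
python3 - <<'E'
from h import *
full();cv2.imwrite('pics/s3.png',bot.read_camera('scene'))
E
```

```text
t 31.92 ang -0.3 rad 0.1093 x -0.0000 toolang 1.4 Fx,y,z [-1.46  1.85  7.84] tF -0.197 Tx 0.169 t+T -0.028 w 0.104
 j [  2.    1.9 102.4   1.4  75.1  18.9] T [ 0.17  0.36 -0.3 ]
 jv [ 0.1 -0.   0.   0.  -0.1 -0.1]
```

View pics/s3.png

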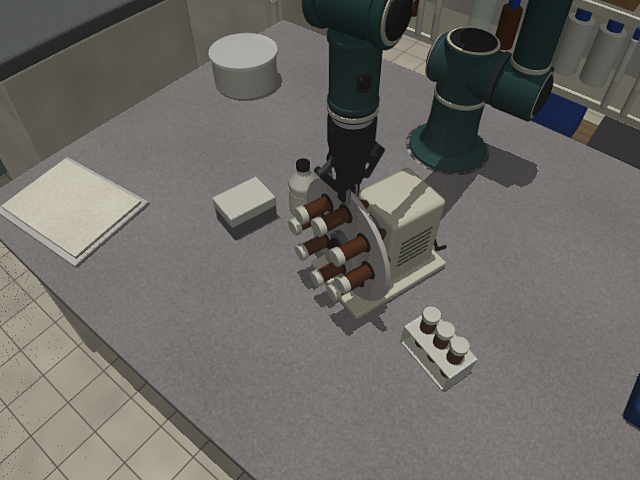

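The rim is gripped at (345,195) with one tube almost at the very top, the drum is still, and the bottle, box and rack are where they were. Handing in.

```bash
python3 -c "
from cell import bot
print(bot.sign_off())"
```

```text
the job is handed in; nothing more can be done
None
```

I turned the drum so its heavy side points straight down, to within about 5° by my force fit, and handed in with the rim gripped at the top and the drum still after about 32 s; the rack, reagent bottle and tip box were not moved.

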